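Rock a lid on the marble plate, cover the dish with the true one

ROBOT

A 7-joint arm with a two-finger parallel gripper is mounted at the origin on the work surface; the furniture and walls round the work are solid. World frame = base frame: x ahead of the robot, y to its left, z up, the work surface at z = 0. Lengths are in m, angles in rad, forces in N, time in s.
With the tool pointing down it reaches from about 0.35 to 0.9 m from the base axis. Payload 7.2 kg.
Tool frame: the origin (TCP) lies at the centre of the arm's flange, where the gripper is bolted on; the fingertips stand 173 mm ahead of it and the grasp point (between the pads) lies 155 mm ahead of it (robot.nose_length is the distance from the TCP to the fingertips, in m); z points along the fingers, y is the direction in which the jaws open and shut (so a half turn about z gives the same grasp; the last joint's range is limited). The gripper opens to 85 mm and grips with 20 to 120 N. Pads are 22 mm wide; open, the fingers measure 114 mm over their backs; the gripper's body (76 mm by 85 mm) begins 54 mm behind the grasp point. The pads swing forward as they close: fully open they stand 13 mm farther back than shut.
Start: joints at [1.2, 0.411, -0.013, 1.596, 0.006, 1.134, -0.082], TCP at [0.186, -0.597, 0.405] pointing down, gripper open.
Joint ranges: [-2.95, 2.95], [-0.29, 1.99], [-1.47, 1.44], [0.14, 2.54], [-1.03, 4.17], [0.13, 1.85], [-2.86, 2.86]. Speed limits (rad/s): [2.39, 2.39, 3.01, 3.01, 3.14, 3.14, 3.14].

INTERFACE

Orientations are given as [roll, pitch, yaw] about the fixed x, y, z axes, in that order (R = Rz(yaw) Ry(pitch) Rx(roll)).
In Python, from station import robot gives the robot as it stands. The module is installed in compiled form; this text tells all that it offers.
- The arm moves only by the tool jog_arm, never from a script. Its arguments are lists of equal length, an entry for each row: "offset": the shift along the world's x, y, z scaled (see below), a list of three; "spin": the turn about the world's z scaled (see below). A call has 1 to 12 rows; each row is the pose to reach, as a shift and turn from the pose commanded when the call began, turning the shorter way round; what a row does not reach only later rows make up. The controller multiplies each number of a shift by 0.25 m and each number of a turn by 360 degrees. A row lasts 1/10 s, in which the tool goes at most 50 mm and 8.59 degrees, less where a joint would pass 70% of its speed; a pose out of reach is approached as far as the arm can. A call with a number of a shift or a turn outside -1 to 1 is refused whole. A call with a gripper value outside its range is refused whole. "grip" is the opening in per cent of the stroke, from 0 (shut) to 100 (fully open), set as the call begins (left out, the last holds). The fingers move at their own pace and stop on an object; "force" is the grip in N (left out, the last holds). Time passes only in rows, so rows that repeat a pose let the fingers close. It gives the time, the measured TCP pose, the force and the opening at its end, in the units of the state.
- robot.sense(): the state, without advancing time (a new reading comes with each control period).
- robot.snapshot(name): name is "side" or "top"; returns the picture (420x560x3 uint8, red, green, blue); there is no depth.
- robot.camera_params(name): a dict with "camera_matrix" (3x3 intrinsics, pixels), "R" (3x3) and "t" (3): a world point X has camera coordinates R X + t. Camera axes: x right, y down, z forward; pixel columns grow to the right and rows downward; lengths in m; the calibration is good to about 2 mm. A picture is of the moment at which its call begins. camera_params takes no time and is no camera call.
- robot.close_job(): hands the job in, once; it reports no verdict.
Trained networks look in the newest picture that a camera, given by its name, has taken for a name from the list of things; names that differ only in an ending like _2 or _b are one class to them, and where a whole thing is asked for, a point or a joint stands for the part that bears it (a point fixed in the world has none). Each returns a list of dicts, best first, with "confidence" (0 to 1); they miss things now and then, are a little off and sometimes report something else, mostly with a low value. They report only what shows in the picture. A call takes as long as a camera call. They do not tell look-alikes from the thing itself.
- robot.trace(label, camera): "region" (420x560 bool, what is visible of it) and "rect" ([centre column, centre row, width, height] in pixels, round what is visible of it).
- robot.mark_of(label, camera): "location" ([column, row] in pixels: a listed point, or the origin of a listed thing).
The state is a dict: "t": time; "joints": joint angles; "joint_velocities": joint speeds; "effort": joint torques, N m; "ee_pos": TCP position; "eef_rot": TCP orientation; "contact_force": force on the tool from outside, world axes, zero at the start; "ft_torque": the same for the moment, N m; "opening": finger opening in m.
Only numpy, scipy, OpenCV 4.12 (cv2) and the standard library are available. Lean on these libraries where they do the work, as an engineer would, in place of code of your own. Each camera call takes 0.05 s, during which the arm holds its last target.

TASK

One of the two lids in the sloping rack is warped. Take either lid out, lay it on the marble plate and let go, then press lightly with closed fingers on its top near the edge, beside the handle on one side and the other, to see whether it rocks. Cover the white dish with the lid that lies true, set down gently, centred and level; the warped lid must end up lying in a rest of the rack, and nothing else on the bench may be disturbed.

Things in the scene. Friction and masses are not known exactly. Their poses are not given: they have to be found in the camera images.
- lid_a_handle (a point): White round lid, 160 mm across, wooden fin handle on top. Point: middle of the handle, 42 mm above the rim's underside, 22 mm above the lid's flat top face, 14 mm below the handle's top. Axes: z up out of the lid, x along the handle (70 mm long, 36 tall), y across it (15 mm thick, grip there). Rim 18 mm wide; hollow inside it 124 mm across, 12 mm deep. About 350 g. Looks like the other lid.
- lid_a: First lid; origin at the centre of the rim's underside, axes as for its handle point. One lid, not told which, is warped: it stands on two spots of the rim below the handle's ends, the rest being 4 mm higher; on a flat surface it lies 3 degrees aslant and, pressed beside the handle near the edge, rocks to 3 degrees the other way. The true lid stays level.
- lid_b_handle (a point): White round lid, 160 mm across, wooden fin handle on top. Point: middle of the handle, 42 mm above the rim's underside, 22 mm above the lid's flat top face, 14 mm below the handle's top. Axes: z up out of the lid, x along the handle (70 mm long, 36 tall), y across it (15 mm thick, grip there). Rim 18 mm wide; hollow inside it 124 mm across, 12 mm deep. About 350 g. Looks like the other lid.
- lid_b: Second lid; origin at the centre of the rim's underside, axes as for its handle point. One lid, not told which, is warped: it stands on two spots of the rim below the handle's ends, the rest being 4 mm higher; on a flat surface it lies 3 degrees aslant and, pressed beside the handle near the edge, rocks to 3 degrees the other way. The true lid stays level.
- bay_left (a point): Left (+y) rest of the sloping lid rack: cork pad 92 mm along the slope, 60 across, 22 high, on a board rising 30 degrees away from the robot. A lid hangs over it, flat underside on the pad; the rim's inside (9 mm play) stops it sliding down. Point: the middle of the handle of a lid that lies there, 5 mm downhill of the pad's centre. Axes do not slope: x the rack's level way out from the robot, y left, z up.
- bay_right (a point): Right (-y) rest of the sloping lid rack: cork pad 92 mm along the slope, 60 across, 22 high, on a board rising 30 degrees away from the robot. A lid hangs over it, flat underside on the pad; the rim's inside (9 mm play) stops it sliding down. Point: the middle of the handle of a lid that lies there, 5 mm downhill of the pad's centre. Axes do not slope: x the rack's level way out from the robot, y left, z up.
- rack: The fixed rack with two rests 175 mm apart; origin under its middle on the bench. A shelf spans them, front edge right above the handles, underside 0.17 m above them: come in from the robot's side, tilted square to the slope. Lift a lid 30 mm square to the slope, draw it 0.10 m towards the robot (rack -x), then raise it. Put one back the same way in reverse.
- slab: Square marble surface plate, 200x200x25 mm, fixed on the bench; origin at the centre of its underside.
- slab_top (a point): Centre of the flat top of the marble plate, 25 mm above the bench.
- dish: Round white fluted oven dish, loose, 148 mm across, 48 mm tall; origin at the centre of its underside.
- dish_rim (a point): Centre of the dish's open mouth, level with its rim (48 mm above the bench; the rim is about 8 mm wide). The lid lies on the rim, nothing locates it; its handle point is then 42 mm above this point.
- candlestick: Bystander: brass candlestick, 72 mm wide foot, 125 mm tall; origin at the centre of its underside.
- tape_roll: Bystander: grey tape roll lying flat, 100 mm across, 48 mm tall; origin at the centre of its underside.
- wine_glass: Bystander: wine glass, 90 mm across, 147 mm tall; origin at the centre of its underside.
- cream_jug: Bystander: painted cream jug, 75x156 mm, 127 mm tall; origin at the centre of its underside.
- mill: Bystander: pepper mill, 44 mm across, 90 mm tall; origin at the centre of its underside.
- brush: Bystander: grey scrubbing brush with loop handle, 61x155 mm, 91 mm tall; origin at the centre of its underside.
There are look-alikes about, which are no part of the job. Leave any pink or red look-alike of the dish alone.

How it is judged:
By the outcome, as a careful person would: the job done as asked, in the order asked, and still so for the second after the job is handed in, with the robot touching nothing.
It also fails if it takes over 72 s, if anything falls off the work surface, if the arm or the gripper's body presses on something with over 40 N, if the wrist force passes 120 N, or if a joint passes its speed limit or range.

## Working session

There is one attempt and no reset: what is moved stays moved. The work goes in short steps, Python scripts to look and compute and a tool call to move; the robot and the scene stay as the last step left them, time stands still between calls to the robot, and variables do not carry over. Pictures are saved under pics/ and viewed, and the job is handed in when it is done.

Besides the shell and the picture viewer there is one more tool, called as a command line: name --argument value ..., lists and objects as JSON in quotes. jog_arm: Moves the arm, as the interface text tells. Shifts and turns lie within -1 to 1; 1 stands for 0.25 m of shift or 360 degrees of turn. Its arguments: {"type":"object","properties":{"offset":{"type":"array"},"spin":{"type":"array"},"grip":{"type":"number"},"force":{"type":"number"}},"required":["offset","spin"]}

```bash
mkdir -p pics; ls
python3 - <<'E'
from station import robot
import cv2,numpy as np
print(robot.sense())
for c in("side","top"):
    im=robot.snapshot(c); cv2.imwrite(f"pics/{c}0.png",im[:,:,::-1]); p=robot.camera_params(c); print(c,p)
E
```

```text
pics
{'t': 0.0, 'joints': array([ 1.19980326,  0.41191781, -0.0127397 ,  1.59704319,  0.00561117,
        1.13431669, -0.08217488]), 'joint_velocities': array([ 0.00140983,  0.0020548 , -0.00063542, -0.00132993, -0.00025556,
        0.00115596, -0.00091616]), 'effort': array([-6.66435571e-04, -6.00626850e+01,  6.82199914e-01, -2.99410433e+01,
        1.37348031e-02,  1.05056452e-02, -3.38124869e-05]), 'ee_pos': array([ 0.18629342, -0.59636218,  0.40384189]), 'eef_rot': array([-3.13994746e+00,  1.16161281e-04,  3.02873008e-01]), 'contact_force': array([-0.45067406,  0.21495885,  0.47644116]), 'ft_torque': array([ 0.00049279, -0.09269248,  0.01442094]), 'opening': 0.08544946444827896}
side {'camera_matrix': array([[509.97340217,   0.        , 279.88575855],
       [  0.        , 509.97340217, 215.33208647],
       [  0.        ,   0.        ,   1.        ]]), 'R': array([[-0.48026087, -0.87687119, -0.02112843],
       [-0.46302056,  0.27390699, -0.84296318],
       [ 0.74495735, -0.39505933, -0.5375562 ]]), 't': array([0.19205221, 0.27996319, 1.60844464])}
top {'camera_matrix': array([[413.14819312,   0.        , 277.53152987],
       [  0.        , 413.14819312, 210.35572234],
       [  0.        ,   0.        ,   1.        ]]), 'R': array([[ 0.42703245, -0.90421   ,  0.00689635],
       [-0.87635813, -0.41573393, -0.24323185],
       [ 0.22279972,  0.09782422, -0.96994366]]), 't': array([-0.2172306 ,  0.40682141,  1.55188764])}
```

View pics/side0.png

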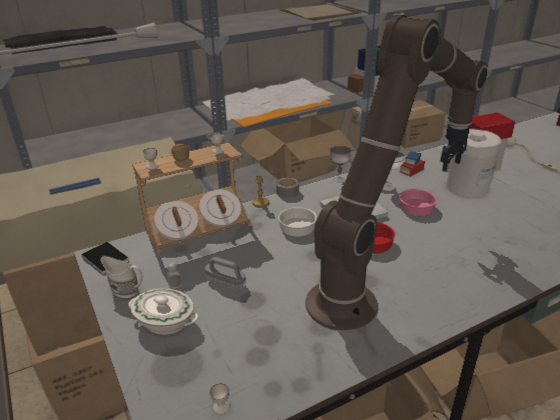

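View pics/top0.png

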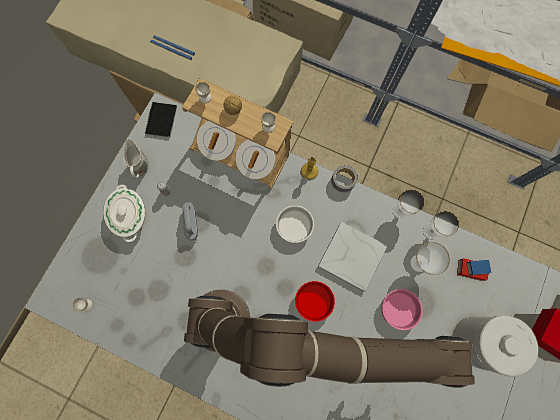

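jog_arm --offset '[[0,0,0.05]]' --spin '[[0,0.02,0]]'

```text
invalid input at $.spin[0]: expected a number
```

```bash
cat > h.py <<'E'
from station import robot
import cv2,numpy as np
P={c:robot.camera_params(c) for c in("side","top")}
def proj(X,c):
    p=P[c]; v=p["R"]@np.asarray(X,float)+p["t"]; v=p["camera_matrix"]@v; return v[:2]/v[2]
def ray(uv,c):
    p=P[c]; d=p["R"].T@np.linalg.solve(p["camera_matrix"],[uv[0],uv[1],1]); return -p["R"].T@p["t"],d/np.linalg.norm(d)
def atz(uv,c,z):
    o,d=ray(uv,c); return o+d*(z-o[2])/d[2]
def tri(u1,u2,c1="side",c2="top"):
    o1,d1=ray(u1,c1);o2,d2=ray(u2,c2)
    A=np.stack([d1,-d2],1); s,_,_,_=np.linalg.lstsq(A,o2-o1,rcond=None)
    a=o1+d1*s[0];b=o2+d2*s[1]; return (a+b)/2,np.linalg.norm(a-b)
E
python3 - <<'E'
from h import *
np.set_printoptions(precision=3,suppress=True)
print(robot.sense()["t"],robot.sense()["eef_rot"],robot.sense()["ee_pos"])
for c in("side","top"):
    robot.snapshot(c)
    for l in ["lid_a_handle","lid_a","bay_left","bay_right","rack","slab","slab_top","dish","dish_rim","candlestick","tape_roll","wine_glass","mill","brush"]:
        print(c,l,[(np.round(d["location"],1).tolist(),round(d["confidence"],2)) for d in robot.mark_of(l,c)])
E
```

```text
0.1 [-3.14   0.     0.303] [ 0.186 -0.596  0.404]
side lid_a_handle [([174.1, 213.7], 0.64)]
side lid_a [([174.7, 220.7], 0.67), ([220.5, 210.1], 0.56)]
side bay_left [([173.3, 215.6], 0.93)]
side bay_right [([218.4, 201.9], 0.75)]
side rack [([204.3, 230.7], 0.56)]
side slab [([204.3, 229.2], 0.48)]
side slab_top []
side dish [([415.3, 208.2], 0.98), ([373.2, 243.8], 0.93), ([296.8, 226.9], 0.7)]
side dish_rim [([416.4, 197.1], 0.91), ([293.9, 217.2], 0.9), ([377.3, 231.7], 0.89)]
side candlestick [([262.0, 206.3], 0.5)]
side tape_roll [([286.6, 191.1], 0.78)]
side wine_glass [([339.4, 178.8], 0.82)]
side mill [([176.0, 285.5], 0.85)]
side brush [([225.0, 283.0], 0.69)]
top lid_a_handle [([213.6, 139.6], 0.78)]
top lid_a [([252.4, 156.7], 0.91), ([217.8, 134.6], 0.8), ([352.2, 255.5], 0.42), ([310.4, 171.8], 0.32)]
top bay_left [([215.2, 139.9], 0.93), ([256.6, 157.3], 0.27), ([255.0, 155.6], 0.2)]
top bay_right [([251.8, 158.6], 0.91)]
top rack [([241.2, 155.1], 0.61)]
top slab [([351.6, 256.9], 0.6)]
top slab_top [([355.2, 257.5], 0.83)]
top dish [([398.5, 310.0], 0.7), ([313.6, 299.9], 0.59), ([292.5, 223.0], 0.58)]
top dish_rim [([295.8, 223.0], 0.98), ([315.5, 298.0], 0.7), ([401.5, 311.7], 0.69)]
top candlestick [([308.1, 169.5], 0.65)]
top tape_roll [([342.8, 180.5], 0.82)]
top wine_glass [([296.9, 224.6], 0.27)]
top mill [([165.8, 192.0], 0.62)]
top brush [([193.0, 222.9], 0.74), ([398.2, 210.4], 0.39)]
```

Run:
```python
from h import *
np.set_printoptions(precision=4,suppress=True)
print(robot.sense()["t"])
for n,a,b in [("bayL/handle",(173.7,214.6),(214.4,139.8)),("bayR",(218.4,201.9),(251.8,158.6)),("dishrim",(293.9,217.2),(295.8,223)),("dish",(296.8,226.9),(292.5,223)),("candle",(262,206.3),(308.1,169.5)),("tape",(286.6,191.1),(342.8,180.5)),("mill",(176,285.5),(165.8,192)),("brush",(225,283),(193,222.9))]:
    print(n,*tri(a,b))
print("slab_top",atz((355.2,257.5),"top",.025),atz((351.6,256.9),"top",0))
print("rack",atz((241.2,155.1),"top",0))
for c,(x0,y0,x1,y1),s in (("side",(120,120,270,260),5),("top",(165,70,325,200),5)):
    im=cv2.imread(f"pics/{c}0.png")[y0:y1,x0:x1]; cv2.imwrite(f"pics/{c}0z.png",cv2.resize(im,None,fx=s,fy=s,interpolation=cv2.INTER_CUBIC)[:600,:800])
```

```text
1.6
bayL/handle [0.6035 0.3229 0.1058] 0.014384141156692615
bayR [0.5917 0.152  0.1151] 0.009394481324002791
dishrim [ 0.4526 -0.1004  0.0406] 0.016024893079364333
dish [ 0.4479 -0.0965  0.0025] 0.0082975715686754
candle [ 0.684  -0.0613 -0.0161] 0.014275858929309987
tape [ 0.7005 -0.2016  0.0054] 0.006689819733080491
mill [0.3477 0.4233 0.0013] 6.339467306907027e-05
brush [ 0.2851  0.2698 -0.0085] 0.007556717024586503
slab_top [ 0.4257 -0.3688  0.025 ] [ 0.4269 -0.3582  0.    ]
rack [0.6213 0.2196 0.    ]
```

View pics/side0z.png

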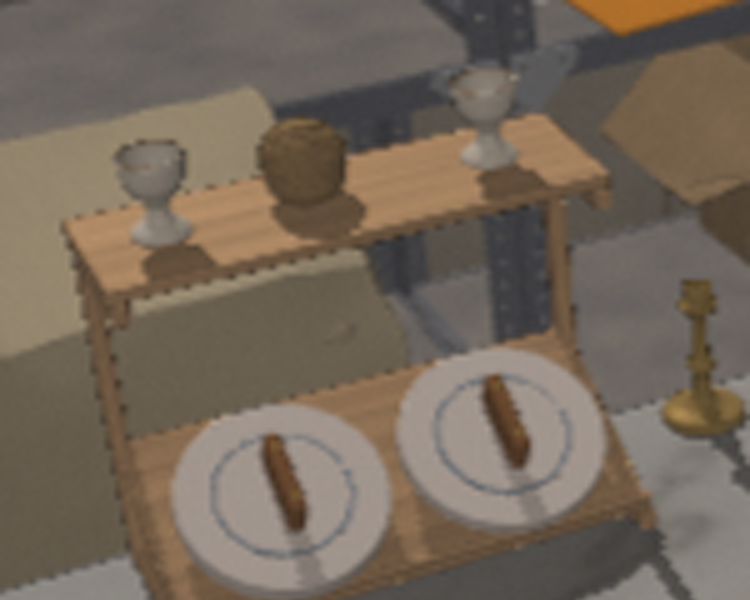

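View pics/top0z.png

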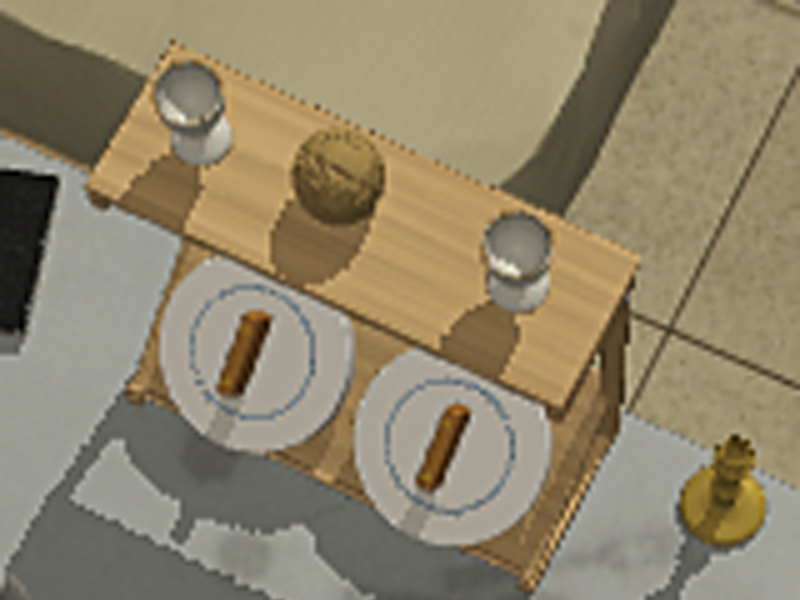

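Run:
```python
from h import *
np.set_printoptions(precision=4,suppress=True)
for n,a,b in [("Lmid",(176.8,216.5),(213.8,140.7)),("Lup",(174.4,208),(216.6,133)),("Ldn",(179.2,225),(211,148.4)),
 ("Rmid",(221.4,204.2),(253.8,159.6)),("Rup",(218.8,196),(257,151.6)),("Rdn",(224,212.4),(250.6,167.6)),
 ("shFL",(144,178.4),(183,107.6)),("shFR",(241.6,156.4),(277,151.6)),("shBL",(133,164),(199,78.5)),("shBR",(228,143),(292,122)),
 ("boardFL?",(155,246),(192,149)),("boardFR",(250,225),(271,186)),
 ]:
    print(n,*tri(a,b))
```

```text
Lmid [0.5971 0.3194 0.1022] 0.003240905583306536
Lup [0.6229 0.3169 0.1244] 0.002899946897088147
Ldn [0.5706 0.3218 0.0805] 0.004138587230847852
Rmid [0.5936 0.1433 0.1023] 0.003177281489494143
Rup [0.6205 0.1413 0.1245] 0.001829103643907324
Rdn [0.5659 0.1454 0.0808] 0.005100692013149105
shFL [0.6005 0.412  0.2857] 0.0003787267049207133
shFR [0.5966 0.0461 0.2776] 0.001657900754677772
shBL [0.7257 0.4154 0.2868] 0.0011818859648616853
shBR [0.7172 0.046  0.2841] 0.004072799123804145
boardFL? [0.5565 0.4168 0.0261] 0.021616617456189844
boardFR [ 0.5532  0.0502 -0.0003] 0.0007292671028741052
```

Run:
```python
from h import *
s=robot.sense(); print(proj(s["ee_pos"],"side"),proj(s["ee_pos"],"top"),proj(s["ee_pos"]-[0,0,.173],"side"))
im=cv2.imread("pics/side0.png")[10:190,370:530]; cv2.imwrite("pics/arm.png",cv2.resize(im,None,fx=3.3,fy=3.3,interpolation=cv2.INTER_CUBIC))
im=cv2.imread("pics/top0.png")[280:410,180:500]; cv2.imwrite("pics/armt.png",cv2.resize(im,None,fx=2.5,fy=2.5,interpolation=cv2.INTER_CUBIC))
```

```text
[458.14980494 125.53086196] [423.82556892 352.49732881] [450.23227031 170.04320592]
```

View pics/arm.png

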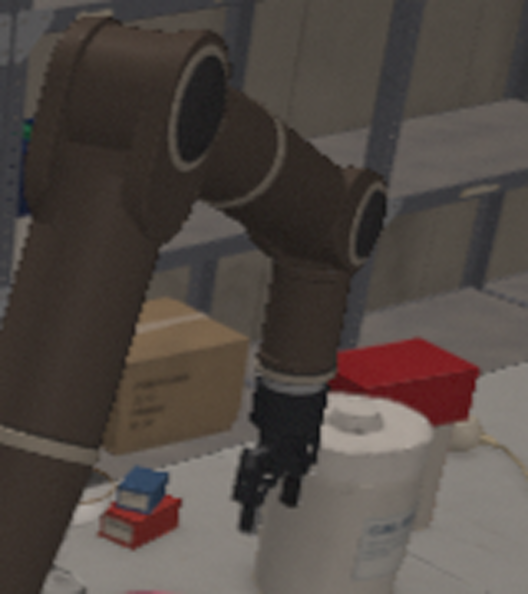

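View pics/armt.png

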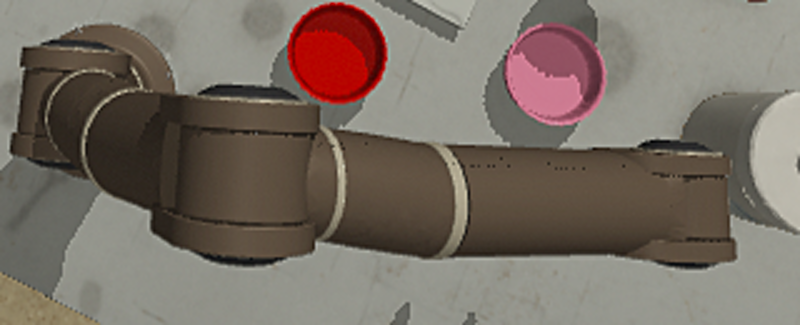

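Run:
```python
from h import *
np.set_printoptions(precision=4,suppress=True)
import pickle
out={}
for c in("side","top"):
    im=robot.snapshot(c); out[c]=im
    for l in ("lid_a","rack","slab","dish"):
        r=robot.trace(l,c); out[c,l]=r
        print(c,l,[(np.round(d["rect"],1).tolist(),round(d["confidence"],2),int(d["region"].sum())) for d in r])
pickle.dump(out,open("tr.pkl","wb")); print(robot.sense()["t"])
```

```text
side lid_a [([174.2, 221.3, 42.3, 37.0], 0.73, 1357), ([220.1, 207.7, 43.1, 36.3], 0.68, 1190)]
side rack [([193.1, 191.8, 115.5, 115.5], 0.72, 4060), ([220.7, 209.4, 40.3, 39.2], 0.62, 1203)]
side slab [([355.4, 205.9, 65.1, 22.1], 0.64, 212), ([297.8, 221.8, 40.9, 27.6], 0.36, 852)]
side dish [([297.2, 222.9, 35.8, 30.1], 0.88, 918), ([419.1, 202.8, 39.1, 23.5], 0.62, 809), ([385.5, 237.6, 21.3, 29.5], 0.6, 492)]
top lid_a [([257.1, 159.9, 41.8, 43.1], 0.61, 1220), ([217.9, 140.9, 42.1, 43.4], 0.59, 1169)]
top rack [([238.2, 132.7, 108.8, 104.5], 0.86, 4518)]
top slab [([351.4, 256.9, 69.7, 69.1], 0.72, 2778), ([256.6, 162.1, 45.3, 37.1], 0.5, 1164)]
top dish [([315.1, 299.7, 39.0, 40.0], 0.79, 1296), ([402.0, 311.3, 40.7, 44.8], 0.64, 1291), ([294.1, 221.9, 37.6, 40.4], 0.58, 1062)]
2.1
```

```bash
cat > fit.py <<'E'
from h import *
import pickle
from scipy.optimize import differential_evolution, minimize
out=pickle.load(open("tr.pkl","rb"))
S=4
IM={}
for c in("side","top"):
    hsv=cv2.cvtColor(out[c],cv2.COLOR_RGB2HSV).astype(np.float32)
    IM[c]=hsv[:,:,1]
def lidR(yaw,tilt=np.pi/6):
    cy,sy=np.cos(yaw),np.sin(yaw); c,s=np.cos(tilt),np.sin(tilt)
    Rz=np.array([[cy,-sy,0],[sy,cy,0],[0,0,1]]); Ry=np.array([[c,0,-s],[0,1,0],[s,0,c]])
    return Rz@Ry
def poly(pts,c,shape,off):
    uv=np.array([proj(p,c) for p in pts])
    h=cv2.convexHull(((uv-off+0.5)*S-0.5).astype(np.float32)*16).astype(np.int32)
    m=np.zeros(shape,np.uint8); cv2.fillConvexPoly(m,h,1,lineType=cv2.LINE_8,shift=4); return m
box=np.array([[a,b,w] for a in(-.035,.035) for b in(-.0075,.0075) for w in(-.022,.014)])
t=np.linspace(0,2*np.pi,60)
disc=np.concatenate([np.stack([.08*np.cos(t),.08*np.sin(t),0*t+w],1) for w in(-.022,-.042)])
def score(p,c,X0,yaw_tilt=None):
    R=lidR(p[3]); C=np.array(p[:3])
    u=proj(X0,c).astype(int)-35; sub=cv2.resize(IM[c][u[1]:u[1]+70,u[0]:u[0]+70],None,fx=S,fy=S,interpolation=cv2.INTER_LINEAR)
    mb=poly(C+box@R.T,c,sub.shape,u); md=poly(C+disc@R.T,c,sub.shape,u)
    big=cv2.dilate(md,np.ones((9,9),np.uint8))
    ring=cv2.dilate(mb,np.ones((13,13),np.uint8))-mb
    a=sub[mb>0].mean()-sub[ring>0].mean()
    w=(md>0)&(mb==0); o=(big>0)&(md==0)&(mb==0)
    # only white region interior purity
    b=-sub[w].mean()+sub[o].mean()
    return a+b
def run(X0):
    f=lambda p:-sum(score(p,c,X0) for c in("side","top"))
    b=[(X0[0]-.025,X0[0]+.025),(X0[1]-.025,X0[1]+.025),(X0[2]-.025,X0[2]+.025),(-.15,.15)]
    r=differential_evolution(f,b,seed=1,maxiter=60,popsize=12,tol=1e-6)
    return r.x,r.fun
if __name__=="__main__":
    np.set_printoptions(precision=4,suppress=True)
    vis={c:out[c][:,:,::-1].copy() for c in("side","top")}
    for X0 in ([.597,.319,.1],[.594,.143,.1]):
        x,fv=run(np.array(X0)); print(x,fv)
        for c in vis:
            for q,col in((box,(0,255,0)),(disc,(255,0,255))):
                R=lidR(x[3]); uv=np.array([proj(k,c) for k in x[:3]+q@R.T])
                pass
        np.save("lid%d.npy"%(X0[1]>.2),x)
E
python3 fit.py
```

```text
[ 0.5957  0.3206  0.1068 -0.0519] -310.92657470703125
[ 0.5923  0.1455  0.1064 -0.0245] -310.7686462402344
```

jog_arm --offset '[[1,1,0.1],[1,1,0.1],[1,1,0.1],[1,1,0.1],[1,1,0.1],[1,1,0.1],[1,1,0.1],[1,1,0.1],[1,1,0.1]]' --spin '[-0.05,-0.05,-0.05,-0.05,-0.05,-0.05,-0.05,-0.05,-0.05]' --grip 100 --force 100

```text
t: 3.0
ee_pos: [0.4377, -0.345, 0.4299]
eef_rot: [-3.142, -0.001, -0.007]
contact_force: [-0.3, -0.4, -0.1]
opening: 0.0854
```

Run:
```python
from h import *
np.set_printoptions(precision=4,suppress=True)
s=robot.sense(); print(s)
```

```text
{'t': 3.0, 'joints': array([ 0.6691,  0.2795, -0.11  ,  1.7251,  0.033 ,  1.1385, -1.0285]), 'joint_velocities': array([ 0.0474, -0.0017,  0.0528,  0.0099,  0.0118, -0.0003,  0.02  ]), 'effort': array([ -2.2721, -50.8933,  -2.1944, -30.3273,  -0.2781,  -0.0283,
        -0.3161]), 'ee_pos': array([ 0.4377, -0.345 ,  0.4299]), 'eef_rot': array([-3.1415, -0.0005, -0.0072]), 'contact_force': array([-0.3425, -0.4476, -0.0573]), 'ft_torque': array([-0.0145,  0.0244,  0.0043]), 'opening': 0.08537475359297736}
```

jog_arm --offset '[[0,1,0],[0,1,0],[0,1,0],[0,1,0],[0,1,0],[0,1,0]]' --spin '[0,0,0,0,0,0]'

```text
t: 3.6
ee_pos: [0.4358, -0.0922, 0.4301]
eef_rot: [-3.14, -0.001, -0.006]
contact_force: [-0.3, 0.1, -0.2]
opening: 0.0853
```

jog_arm --offset '[[0,0.968,0],[0,0.968,0],[0,0.968,0],[0,0.968,0],[0,0.968,0],[0,0.968,-0.2],[0,0.968,-0.4],[0,0.968,-0.4]]' --spin '[-0.003,-0.003,-0.003,-0.003,-0.003,-0.003,-0.003,-0.003]'

```text
t: 4.4
ee_pos: [0.4349, 0.1425, 0.3247]
eef_rot: [3.138, 0.01, -0.032]
contact_force: [-0.8, -1.1, 0.6]
opening: 0.0853
```

Run:
```python
from h import *
np.set_printoptions(precision=4,suppress=True)
s=robot.sense(); print(s["ee_pos"],s["eef_rot"],s["joints"])
for c in("side","top"):
    im=robot.snapshot(c)
    x0,y0,x1,y1={"side":(110,90,310,240),"top":(160,80,320,200)}[c]
    k=4 if c=="side" else 5
    cv2.imwrite(f"pics/{c}1z.png",cv2.resize(im[y0:y1,x0:x1,::-1],None,fx=k,fy=k,interpolation=cv2.INTER_CUBIC))
```

```text
[0.4349 0.1425 0.3247] [ 3.1376  0.0099 -0.0321] [ 0.0086  0.2694 -0.5006  2.0482  0.1656  0.8733 -2.1879]
```

View pics/side1z.png

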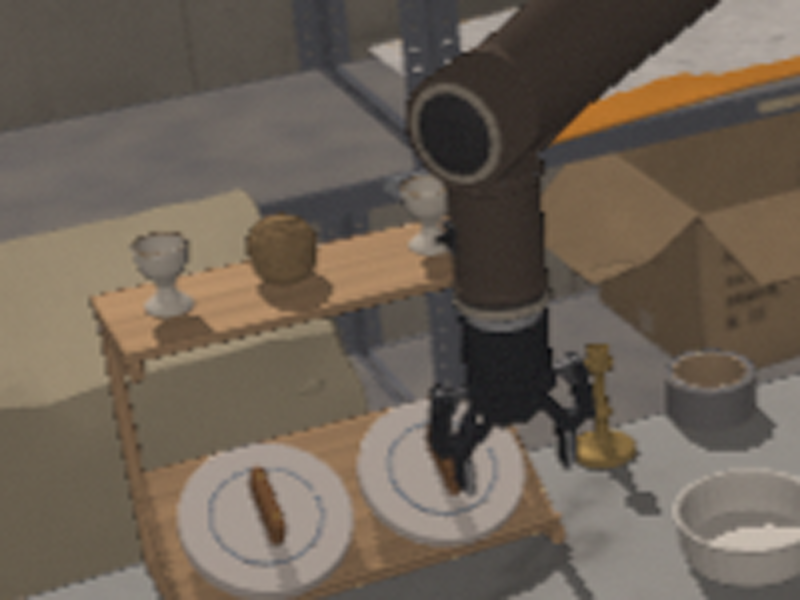

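View pics/top1z.png

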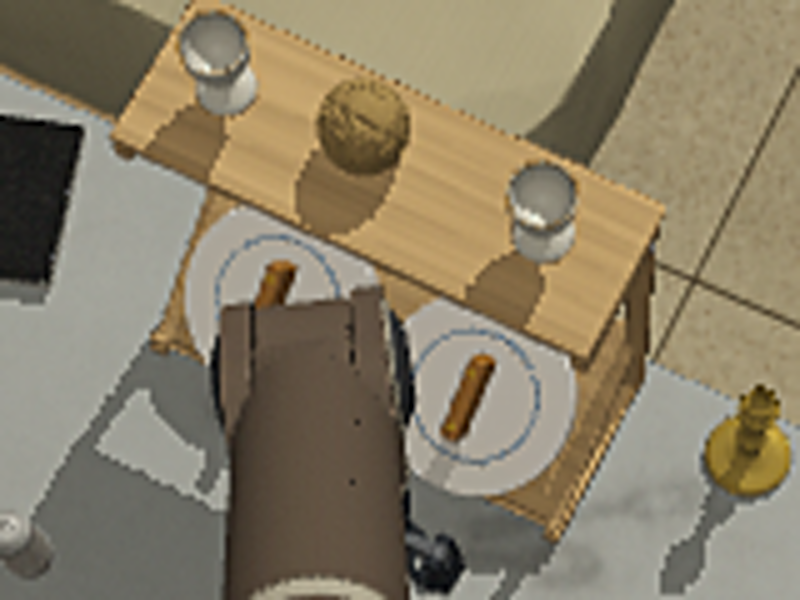

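jog_arm --offset '[[0,0,-0.2],[0,0,-0.316],[0.1,0.002,-0.316],[0.2,0.002,-0.316],[0.3,0.002,-0.316],[0.4,0.002,-0.316],[0.436,0.002,-0.316],[0.436,0.002,-0.316],[0.436,0.002,-0.316],[0.436,0.002,-0.316]]' --spin '[0,0.0015,0.0015,0.0015,0.0015,0.0015,0.0015,0.0015,0.0015,0.0015]'

```text
t: 5.5
ee_pos: [0.5446, 0.1459, 0.2513]
eef_rot: [3.141, -0.0, -0.02]
contact_force: [-0.3, -1.2, 0.2]
opening: 0.0854
```

```bash
cat > look.py <<'E'
import sys
from h import *
np.set_printoptions(precision=4,suppress=True)
def look(tag,boxes):
    s=robot.sense(); print(s["t"],s["ee_pos"],s["eef_rot"],"F",s["contact_force"],"q",s["joints"],"eff",s["effort"],s["opening"])
    for c,(x0,y0,x1,y1,k) in boxes.items():
        im=robot.snapshot(c); cv2.imwrite(f"pics/{c}_{tag}_full.png",im[:,:,::-1])
        cv2.imwrite(f"pics/{c}_{tag}.png",cv2.resize(im[y0:y1,x0:x1,::-1],None,fx=k,fy=k,interpolation=cv2.INTER_CUBIC))
RACK={"side":(130,100,290,220,5),"top":(170,80,330,200,5)}
if __name__=="__main__": look(sys.argv[1],RACK)
E
python3 look.py a
```

```text
5.5 [0.5446 0.1459 0.2513] [ 3.1413 -0.0001 -0.0205] F [-0.3494 -1.2398  0.2247] q [-0.0247  0.5259 -0.427   1.8708  0.2925  0.8065 -2.1963] eff [  0.227  -58.4461  -5.4698 -23.1761   0.0203  -0.0015   0.006 ] 0.08542489747941104
```

View pics/side_a.png

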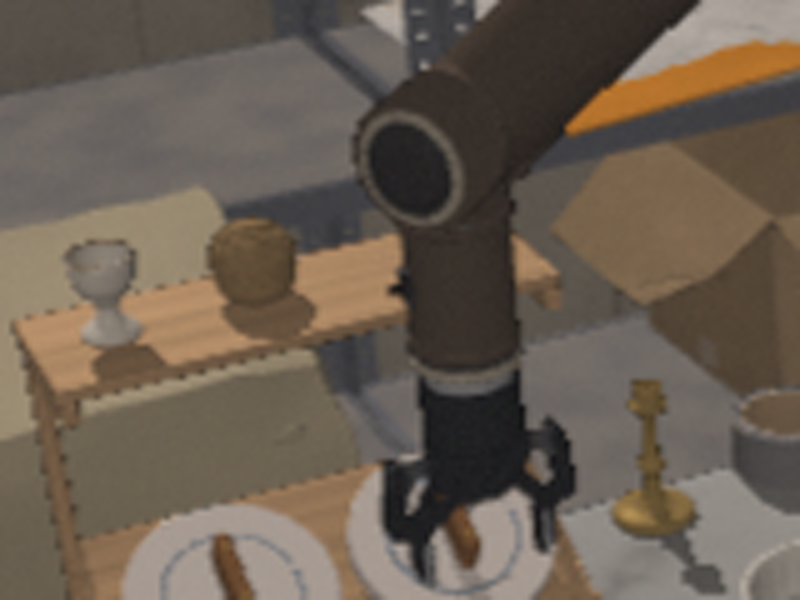

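View pics/top_a.png

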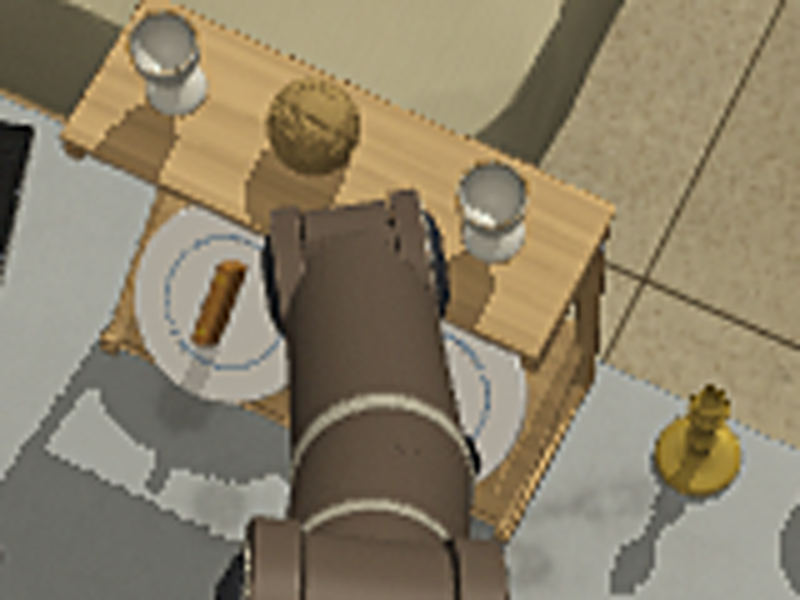

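jog_arm --offset '[[0.008,0,0],[0.016,0,0],[0.016,0,0]]' --spin '[0,0,0]'

```text
t: 5.9
ee_pos: [0.5496, 0.146, 0.2507]
eef_rot: [-3.142, -0.0, -0.021]
contact_force: [0.3, 0.1, 0.1]
opening: 0.0854
```

jog_arm --offset '[[0.008,0,0],[0.016,0,0],[0.016,0,0],[0.016,0,0]]' --spin '[0,0,0,0]'

```text
t: 6.3
ee_pos: [0.5534, 0.1459, 0.2506]
eef_rot: [3.142, 0.0, -0.021]
contact_force: [-0.1, 0.3, 0.1]
opening: 0.0853
```

```bash
python3 look.py b
python3 - <<'E'
from h import *
# project check: edge lines & expected cylinder silhouettes
print(proj([.598,.146,.285],"side"),proj([.593,.146,.285],"side"),proj([.593,.186,.285],"side"))
E
```

```text
6.3 [0.5534 0.1459 0.2506] [ 3.1416  0.0002 -0.0208] F [-0.1066  0.2617  0.068 ] q [-0.0244  0.5385 -0.4242  1.8503  0.2942  0.8149 -2.1908] eff [  0.0322 -59.4645  -5.6826 -23.1377   0.0203  -0.0062   0.0038] 0.08525829625587722
[216.46898925 160.77290934] [217.00635427 161.30431138] [206.65226696 163.90019436]
```

View pics/side_b.png

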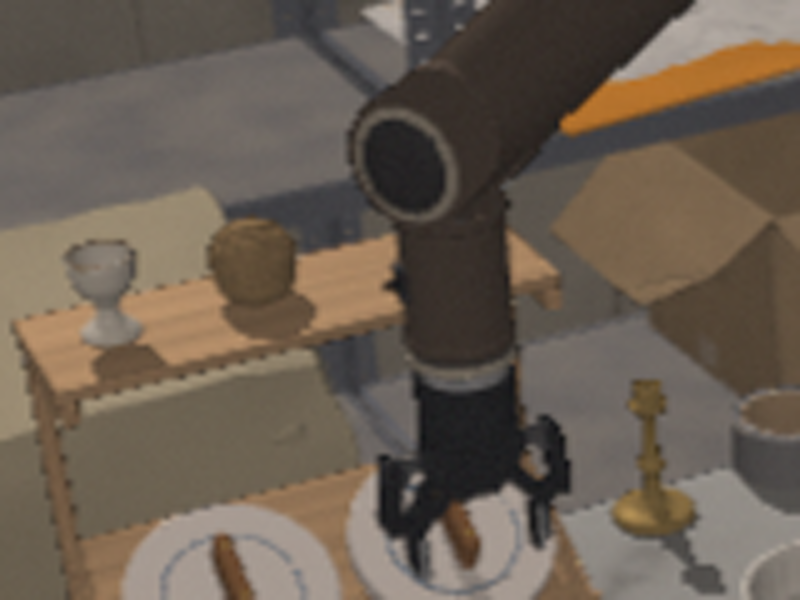

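jog_arm --offset '[[0,0,0],[0,0,0],[0,0,0],[0,0,0],[0,0,0],[0,0,0],[0,0,0],[0,0,0],[0,0,0],[0,0,0]]' --spin '[0,0,0,0,0,0,0,0,0,0]' --grip 0 --force 100

```text
t: 7.4
ee_pos: [0.5533, 0.1462, 0.2509]
eef_rot: [-3.141, -0.0, -0.02]
contact_force: [-0.7, 2.2, 5.1]
opening: 0.0116
```

```bash
python3 look.py c
```

```text
7.4 [0.5533 0.1462 0.2509] [-3.1413 -0.0002 -0.0205] F [-0.711   2.175   5.0539] q [-0.0245  0.538  -0.4245  1.8502  0.294   0.8149 -2.1908] eff [  1.3486 -57.0425  -3.9446 -22.3179   0.5483  -0.1616  -0.0669] 0.011580162145539896
```

View pics/side_c.png

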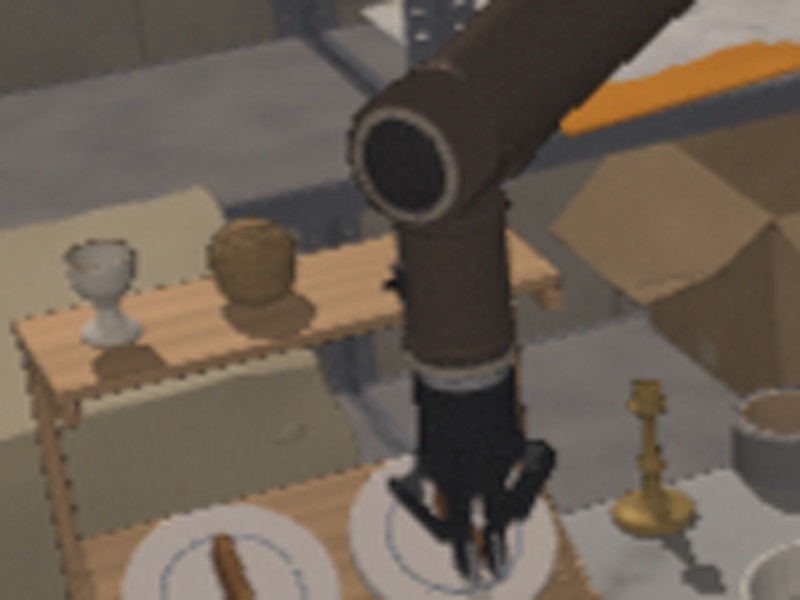

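jog_arm --offset '[[0,0,0],[0,0,0],[0,0,0],[0.004,0,0],[0.008,0,0],[0.012,0,0],[0.012,0,0],[0.012,0,0]]' --spin '[0,0,0,0,0,0,0,0]' --grip 40

```text
t: 8.3
ee_pos: [0.5564, 0.1459, 0.2506]
eef_rot: [3.142, 0.0, -0.021]
contact_force: [-0.4, -0.2, 0.1]
opening: 0.0339
```

```bash
python3 look.py d
```

```text
8.3 [0.5564 0.1459 0.2506] [ 3.1415  0.0001 -0.0208] F [-0.3524 -0.1843  0.0836] q [-0.0242  0.5423 -0.4233  1.8432  0.2947  0.8181 -2.1887] eff [ -0.0038 -59.9162  -5.7656 -23.3491   0.0289  -0.0469   0.0019] 0.033887893779793093
```

View pics/side_d.png

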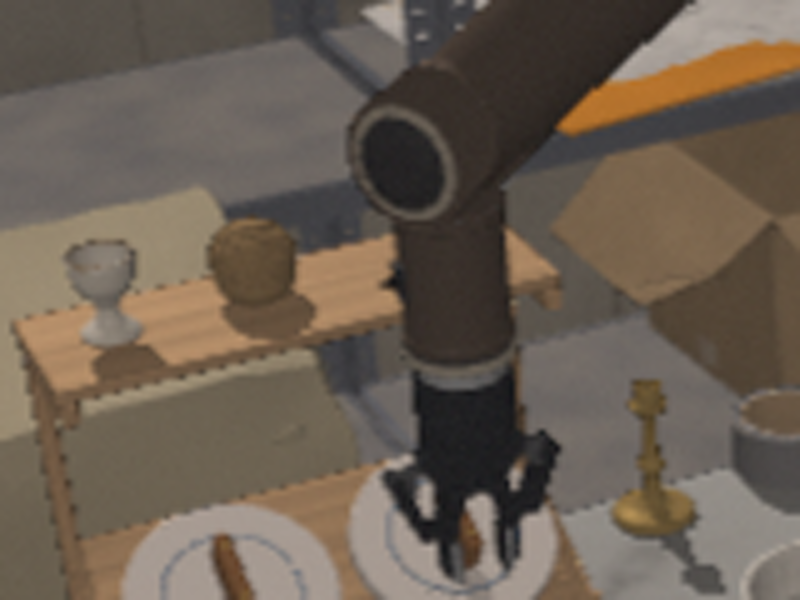

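View pics/top_d.png

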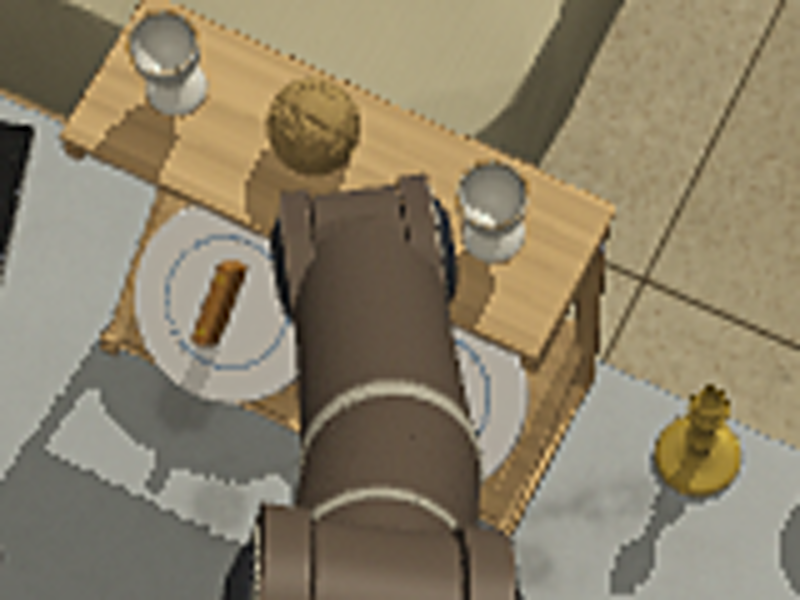

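jog_arm --offset '[[0.006,0,0],[0.006,0,0],[0.006,0,0],[0.006,0,0],[0.006,0,0],[0.006,0,0],[0.006,0,0]]' --spin '[0,0,0,0,0,0,0]' --grip 0 --force 110

```text
t: 9.1
ee_pos: [0.5565, 0.1461, 0.2507]
eef_rot: [3.14, 0.003, -0.019]
contact_force: [0.3, -3.9, 11.5]
opening: 0.0124
```

```bash
python3 look.py e
```

```text
9.1 [0.5565 0.1461 0.2507] [ 3.1399  0.0027 -0.0191] F [ 0.2504 -3.8928 11.5293] q [-0.0246  0.5433 -0.4238  1.8415  0.295   0.8221 -2.1877] eff [  1.4427 -56.1044  -4.0281 -27.7161   0.2042  -2.3524  -0.023 ] 0.012357209755265788
```

View pics/side_e.png

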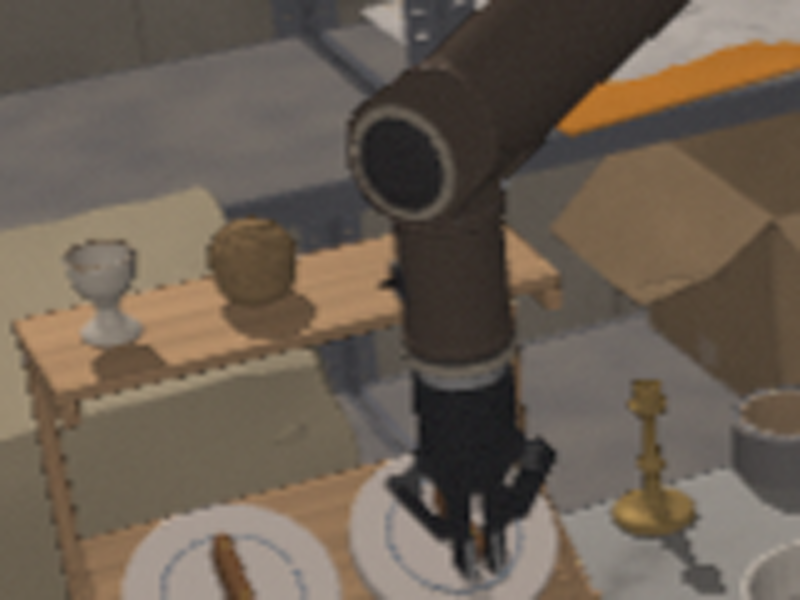

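jog_arm --offset '[[-0.012,0,0],[-0.02,0,0.016],[-0.03,0,0.04],[-0.04,0,0.06],[-0.05,0,0.08],[-0.06,0,0.1],[-0.06,0,0.1]]' --spin '[0,0,0,0,0,0,0]'

```text
t: 9.9
ee_pos: [0.5426, 0.146, 0.2764]
eef_rot: [-3.142, -0.001, -0.021]
contact_force: [0.5, -0.5, -3.5]
opening: 0.0118
```

```bash
python3 look.py f
```

```text
9.9 [0.5426 0.146  0.2764] [-3.1415 -0.0006 -0.0206] F [ 0.4716 -0.4638 -3.5323] q [-0.0131  0.4898 -0.4413  1.8578  0.2704  0.8524 -2.1798] eff [  0.1649 -59.6045  -5.7293 -25.1981   0.0327   0.0287   0.0264] 0.011793549649407865
```

View pics/side_f.png

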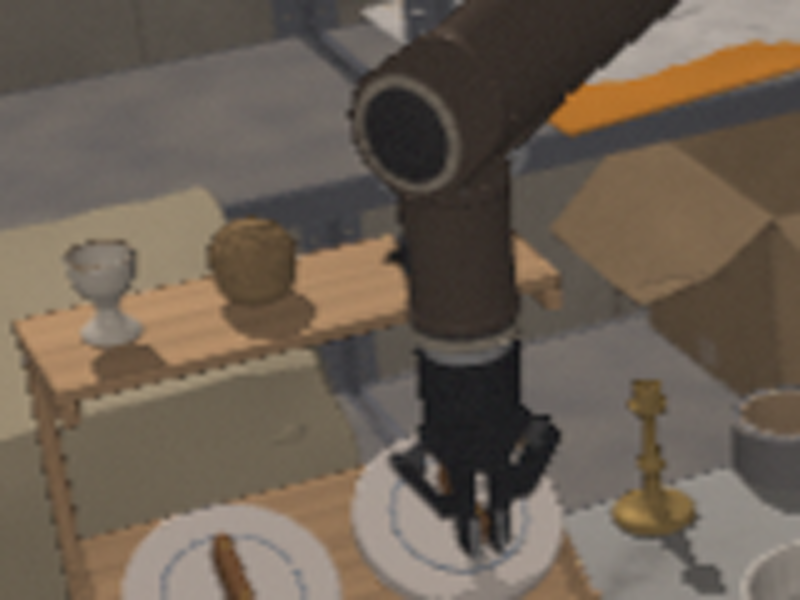

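View pics/top_f.png

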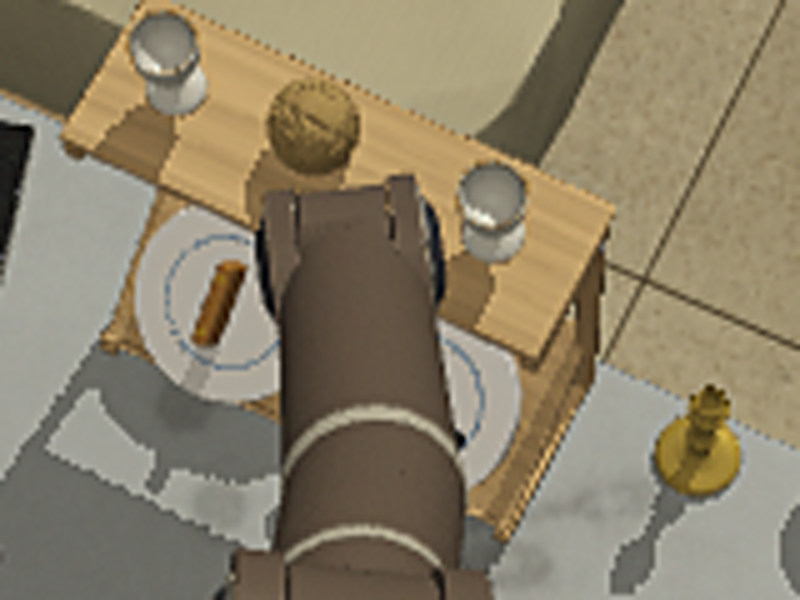

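jog_arm --offset '[[-0.05,0,0],[-0.1,0,0],[-0.17,0,0],[-0.24,0,0],[-0.31,0,0],[-0.38,0,0],[-0.45,0,0.03],[-0.48,0,0.1],[-0.5,0,0.2],[-0.5,0,0.3],[-0.5,0,0.3],[-0.5,0,0.3]]' --spin '[0,0,0,0,0,0,0,0,0,0,0,0]'

```text
t: 11.2
ee_pos: [0.4171, 0.1458, 0.3505]
eef_rot: [3.141, -0.001, -0.021]
contact_force: [0.3, 0.2, -4.1]
opening: 0.0124
```

```bash
python3 look.py g
```

```text
11.2 [0.4171 0.1458 0.3505] [ 3.141  -0.0008 -0.0208] F [ 0.3336  0.2082 -4.0752] q [ 0.0256  0.2045 -0.5298  2.0567  0.1313  0.9116 -2.1672] eff [ -0.0511 -41.3419  -3.084  -28.6002   0.0241  -0.1547   0.0583] 0.012413159997424691
```

View pics/side_g_full.png

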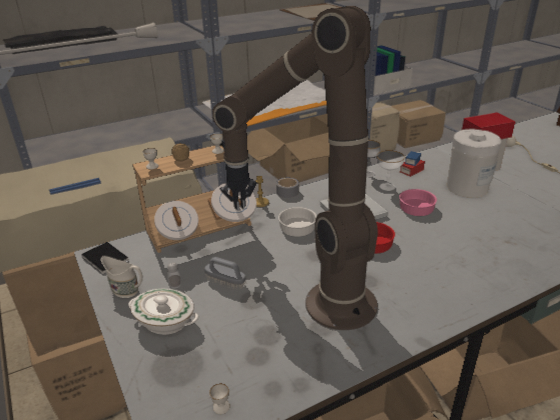

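View pics/side_g.png

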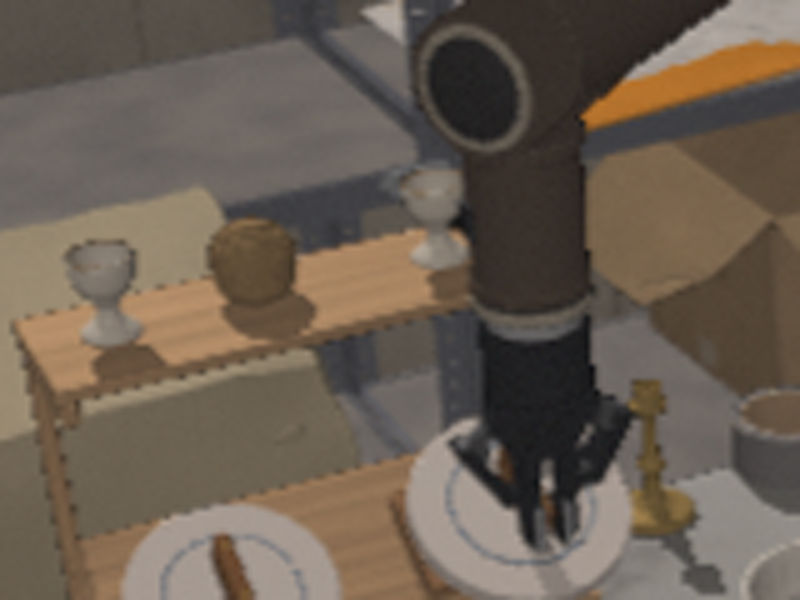

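Run:
```python
from h import *
import pickle
np.set_printoptions(precision=4,suppress=True)
o=pickle.load(open("tr.pkl","rb"))
m=o["top","slab"][0]["region"].astype(np.uint8)
cs,_=cv2.findContours(m,cv2.RETR_EXTERNAL,cv2.CHAIN_APPROX_NONE); c=max(cs,key=cv2.contourArea)
P3=np.array([atz(p[0],"top",.025)[:2] for p in c]).astype(np.float32)
r=cv2.minAreaRect(P3); print(r, cv2.boxPoints(r))
im=o["top"][190:310,290:420]
vis=im[:,:,::-1].copy(); vis=cv2.resize(vis,None,fx=5,fy=5,interpolation=cv2.INTER_CUBIC)
bp=np.array([(proj([*b,.025],"top")-[290,190]+.5)*5 for b in cv2.boxPoints(r)]).astype(int)
cv2.polylines(vis,[bp],True,(0,0,255),1)
cv2.imwrite("pics/slab.png",vis)
```

```text
((0.42798441648483276, -0.35634204745292664), (0.20458604395389557, 0.2036675065755844), 86.8843002319336) [[ 0.3207 -0.4529]
 [ 0.5241 -0.464 ]
 [ 0.5352 -0.2597]
 [ 0.3319 -0.2487]]
```

View pics/slab.png

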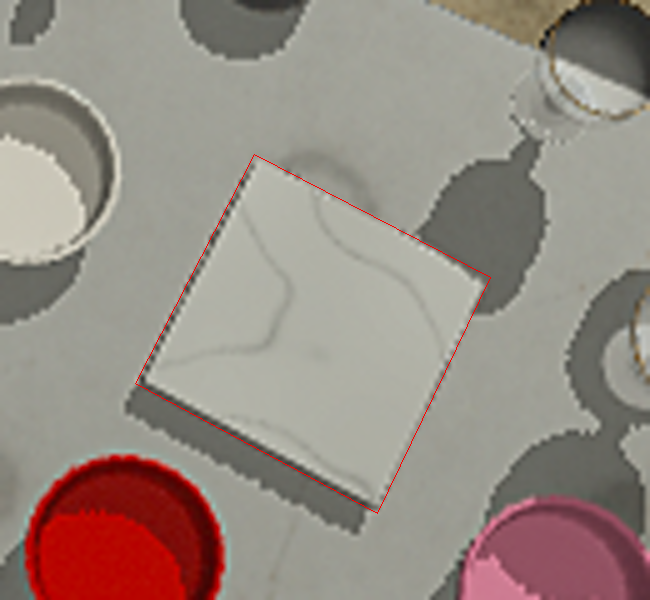

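jog_arm --offset '[[0,-0.04,0.06],[0,-0.12,0.12],[-0.02,-0.26,0.16],[-0.04,-0.4,0.16],[-0.06,-0.55,0.16],[-0.08,-0.7,0.16],[-0.1,-0.85,0.16],[-0.1,-1,0.16]]' --spin '[0,0,0,0,0,0,0,0]'

```text
t: 12.1
ee_pos: [0.3915, -0.1055, 0.3893]
eef_rot: [-3.141, 0.003, -0.021]
contact_force: [1.0, 0.5, -3.4]
opening: 0.012
```

jog_arm --offset '[[-0.01,-0.15,0],[-0.03,-0.3,0],[-0.05,-0.45,0],[-0.08,-0.6,0],[-0.1,-0.75,0],[-0.112,-0.88,0],[-0.112,-0.97,0],[-0.112,-1,0],[-0.112,-1,0],[-0.112,-1,0]]' --spin '[0,0,0,0,0,0,0,0,0,0]'

```text
t: 13.1
ee_pos: [0.365, -0.3529, 0.3897]
eef_rot: [-3.14, 0.002, -0.02]
contact_force: [0.0, 1.0, -3.9]
opening: 0.0119
```

```bash
cat >> look.py <<'E'
SLAB={"side":(290,100,450,220,5),"top":(270,170,430,290,5)}
E
python3 - <<'E'
from look import *
look("h",SLAB)
E
```

```text
13.1 [ 0.365  -0.3529  0.3897] [-3.1399  0.0015 -0.0196] F [ 0.0464  0.9865 -3.9017] q [ 0.732   0.2303 -0.0693  1.8909  0.018   1.0232 -0.9353] eff [  0.8024 -47.0675   0.6076 -30.1924   0.0229  -0.2109   0.0179] 0.011943108296718921
```

View pics/side_h_full.png

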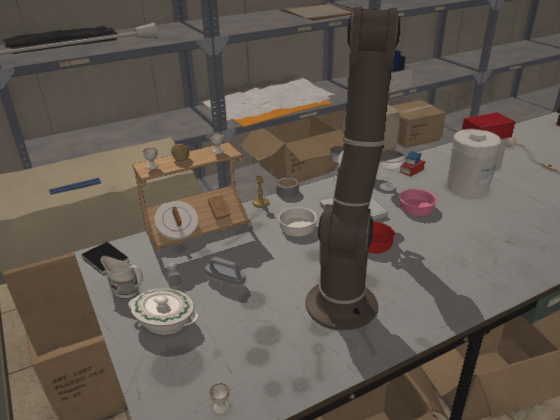

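View pics/top_h_full.png

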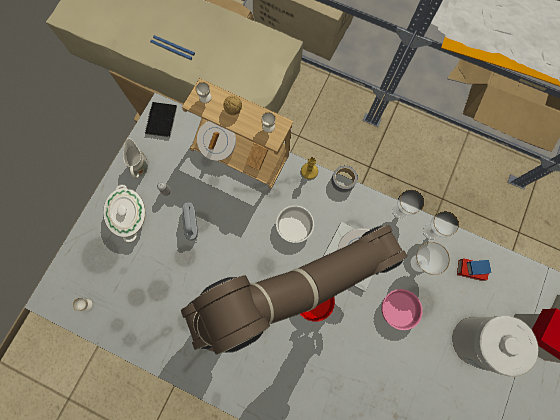

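jog_arm --offset '[[0,-0.004,-0.1],[0,-0.008,-0.25],[0,-0.008,-0.4],[0,-0.008,-0.5],[0,-0.008,-0.53],[0,-0.008,-0.54],[0,-0.008,-0.54]]' --spin '[0,0,0,0,0,0,0]'

```text
t: 13.9
ee_pos: [0.3654, -0.3561, 0.2567]
eef_rot: [3.141, -0.001, -0.02]
contact_force: [-0.8, -0.2, -3.5]
opening: 0.0118
```

jog_arm --offset '[[0,0,-0.008],[0,0,-0.016],[0,0,-0.024],[0,0,-0.024]]' --spin '[0,0,0,0]'

```text
t: 14.3
ee_pos: [0.3648, -0.3561, 0.2498]
eef_rot: [3.141, -0.0, -0.021]
contact_force: [-0.4, -0.3, -3.6]
opening: 0.012
```

jog_arm --offset '[[0,0,-0.008],[0,0,-0.012],[0,0,-0.012]]' --spin '[0,0,0]'

```text
t: 14.6
ee_pos: [0.3648, -0.356, 0.2465]
eef_rot: [-3.141, 0.0, -0.021]
contact_force: [-0.6, -0.1, -4.2]
opening: 0.0124
```

jog_arm --offset '[[0,0,-0.008],[0,0,-0.012],[0,0,-0.012]]' --spin '[0,0,0]'

```text
t: 14.9
ee_pos: [0.3648, -0.356, 0.2435]
eef_rot: [-3.141, 0.0, -0.021]
contact_force: [-0.2, 0.2, -4.7]
opening: 0.0125
```

jog_arm --offset '[[0,0,-0.004],[0,0,-0.008],[0,0,-0.008]]' --spin '[0,0,0]'

```text
t: 15.2
ee_pos: [0.3655, -0.3563, 0.2424]
eef_rot: [3.141, -0.002, -0.021]
contact_force: [0.5, 1.5, 4.9]
opening: 0.0124
```

jog_arm --offset '[[0,0,0],[0.014,-0.003,-0.003],[0.028,0,-0.0076],[0.042,0,-0.012],[0.055,0,-0.018],[0.055,0,-0.018]]' --spin '[0,0,0,0,0,0]' --force 40

```text
t: 15.8
ee_pos: [0.3787, -0.3562, 0.2381]
eef_rot: [3.141, 0.0, -0.021]
contact_force: [-1.7, 2.0, 12.8]
opening: 0.0125
```

Run:
```python
from look import *
look("i",{"top":SLAB["top"]})
```

```text
15.8 [ 0.3787 -0.3562  0.2381] [ 3.1412  0.0001 -0.0208] F [-1.6716  1.961  12.7669] q [ 0.7119  0.4488 -0.0636  2.0044  0.0439  0.6895 -0.9709] eff [  0.1554 -47.9391   0.2769 -19.9739  -0.0062  -1.5798  -0.0151] 0.012534521381524668
```

View pics/top_i.png

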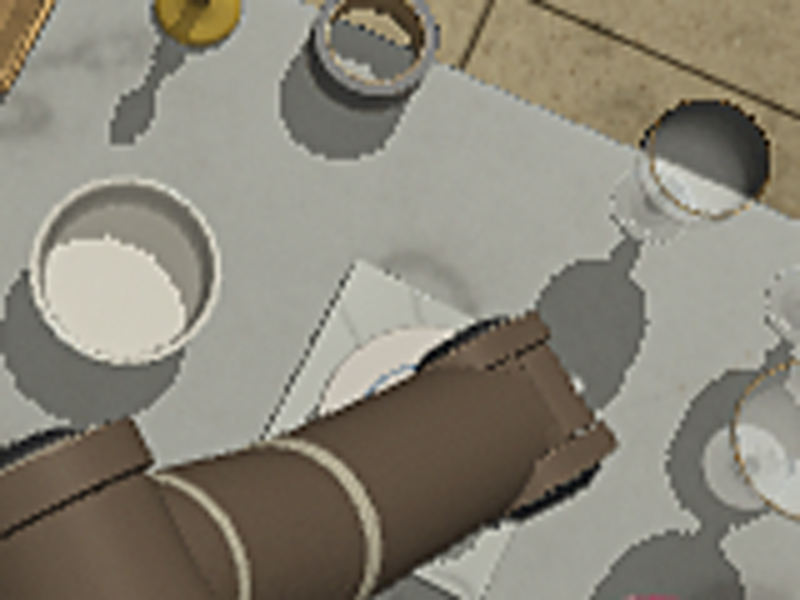

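jog_arm --offset '[[0.01,0,-0.003],[0.026,0,-0.012],[0.038,0,-0.02],[0.051,0,-0.03],[0.051,0,-0.03]]' --spin '[0,0,0,0,0]' --force 25

```text
t: 16.35
ee_pos: [0.3937, -0.356, 0.2315]
eef_rot: [3.14, -0.005, -0.02]
contact_force: [3.6, 3.7, 16.4]
opening: 0.0122
```

jog_arm --offset '[[0.011,0,-0.009],[0.022,0,-0.018],[0.022,0,-0.018]]' --spin '[0,0,0]' --force 20

```text
t: 16.65
ee_pos: [0.3977, -0.3567, 0.2295]
eef_rot: [3.139, -0.002, -0.019]
contact_force: [-8.4, 7.3, 45.3]
opening: 0.0125
```

Run:
```python
from look import *
look("j",{"top":SLAB["top"]})
```

```text
16.65 [ 0.3977 -0.3567  0.2295] [ 3.1386 -0.0024 -0.0192] F [-8.3507  7.2931 45.2738] q [ 0.6891  0.4803 -0.0626  1.9767  0.0474  0.6823 -0.9931] eff [  0.2511 -34.3573   0.8882 -16.5738  -0.2379  -4.1323  -0.7654] 0.012508436653110525
```

View pics/top_j.png

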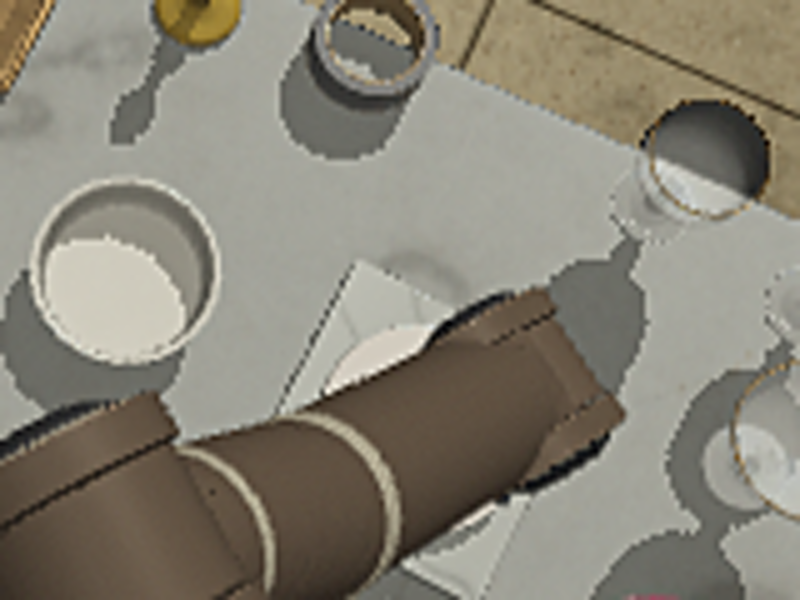

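jog_arm --offset '[[0,0,0.006],[0,0,0.006],[0,0,0.006]]' --spin '[0,0,0]'

```text
t: 17.0
ee_pos: [0.3976, -0.357, 0.2297]
eef_rot: [3.138, -0.003, -0.02]
contact_force: [-3.5, 3.0, 26.7]
opening: 0.0121
```

jog_arm --offset '[[0,0,0],[0,0,0],[0,0,0],[0,0,0],[0,0,0.02]]' --spin '[0,0,0,0,0]' --grip 60

```text
t: 17.5
ee_pos: [0.3965, -0.3558, 0.231]
eef_rot: [-3.14, 0.002, -0.021]
contact_force: [-0.7, 0.4, -0.4]
opening: 0.0513
```

Run:
```python
from look import *
look("k",SLAB)
```

```text
17.5 [ 0.3965 -0.3558  0.231 ] [-3.1405  0.0016 -0.0208] F [-0.6991  0.3667 -0.3701] q [ 0.6898  0.4773 -0.063   1.9769  0.0454  0.6906 -0.9928] eff [ -0.0259 -54.9734   0.1278 -20.9823   0.0422  -0.3481  -0.0263] 0.05133348324660201
```

View pics/top_k.png

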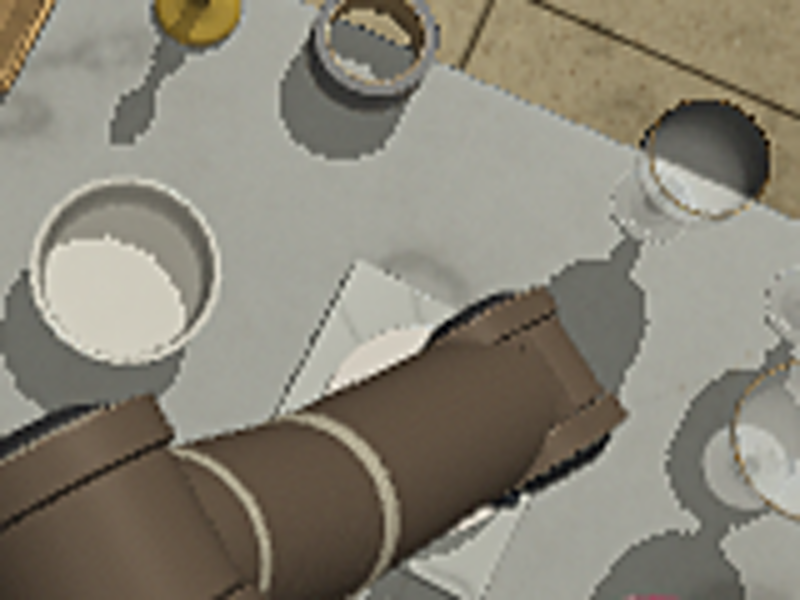

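jog_arm --offset '[[0,0,0.1],[0,0,0.25],[0,0,0.4],[0,0.15,0.4],[0,0.35,0.4],[0,0.55,0.4],[0,0.75,0.4],[0,0.95,0.4],[0,1,0.4]]' --spin '[0,0,0,0,0,0,0,0,0]' --grip 0

```text
t: 18.5
ee_pos: [0.3965, -0.1014, 0.332]
eef_rot: [-3.141, -0.0, -0.015]
contact_force: [1.3, -0.5, 0.3]
opening: 0.0003
```

Run:
```python
from look import *
look("l",SLAB)
```

```text
18.5 [ 0.3965 -0.1014  0.332 ] [-3.1407 -0.0004 -0.0149] F [ 1.2827 -0.4669  0.2932] q [ 0.3447  0.1458 -0.2313  2.1608  0.0435  0.839  -1.499 ] eff [ -0.2606 -35.8152  -1.6274 -23.8732  -0.2353   0.0554  -0.6002] 0.00034111311045999606
```

View pics/top_l.png

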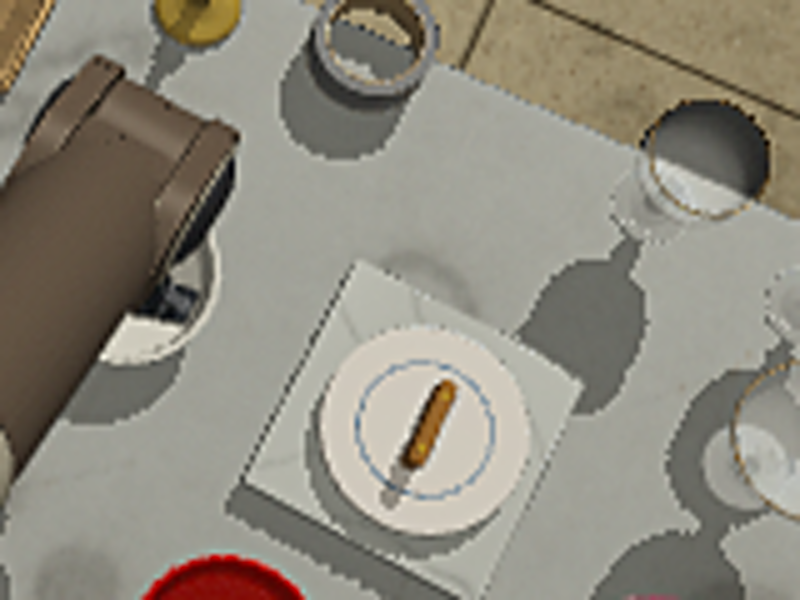

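View pics/side_l.png

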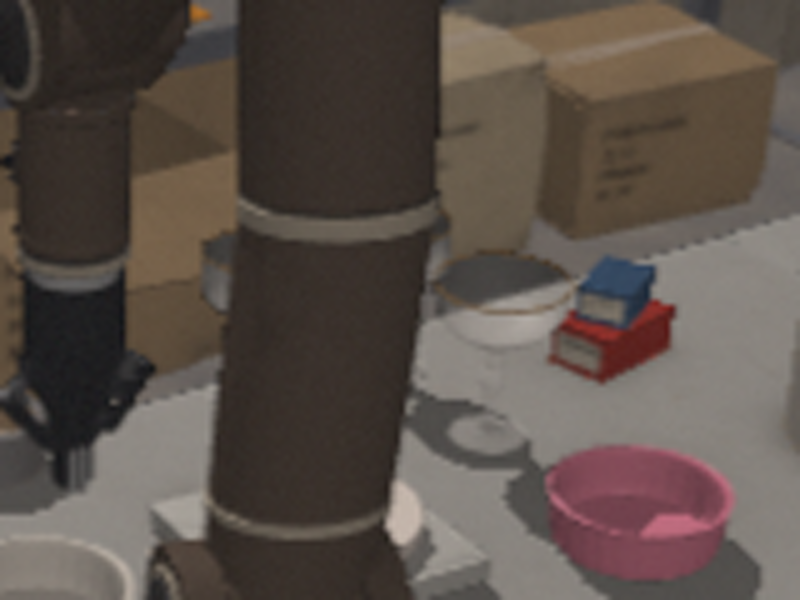

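Run:
```python
from h import *
np.set_printoptions(precision=4,suppress=True)
im=cv2.imread("pics/top_l_full.png"); 
x0,y0=270,170
hs=cv2.cvtColor(im,cv2.COLOR_BGR2HSV)
f=lambda p:(np.array(p)/5+[x0,y0]-.4)
for n,p,z in [("c",(425,430),.045),("h1",(448,383),.081),("h2",(412,465),.081),("L",(320,425),.045),("R",(530,432),.045),("T",(425,325),.045),("B",(425,537),.04)]:
    print(n,atz(f(p),"top",z))
print(robot.mark_of("lid_a_handle","top"))
```

```text
c [ 0.4273 -0.3616  0.045 ]
h1 [ 0.4597 -0.3593  0.081 ]
h2 [ 0.3918 -0.3587  0.081 ]
L [ 0.3967 -0.288   0.045 ]
R [ 0.4601 -0.4343  0.045 ]
T [ 0.5021 -0.3303  0.045 ]
B [ 0.3538 -0.3933  0.04  ]
[{'location': [213.7, 139.2], 'confidence': 0.74}]
```

jog_arm --offset '[[0.05,-0.15,0],[0.1,-0.3,0],[0.126,-0.5,0],[0.126,-0.68,0],[0.126,-0.74,-0.1],[0.126,-0.74,-0.25],[0.126,-0.74,-0.36],[0.126,-0.74,-0.384],[0.126,-0.74,-0.396],[0.126,-0.74,-0.396],[0.126,-0.74,-0.396]]' --spin '[0,0,0,0,0,0,0,0,0,0,0]'

```text
t: 19.75
ee_pos: [0.4288, -0.2915, 0.234]
eef_rot: [3.14, -0.002, -0.021]
contact_force: [0.7, -0.3, 0.3]
opening: -0.0001
```

jog_arm --offset '[[0,0,-0.006],[0,0,-0.012],[0,0,-0.018],[0,0,-0.018]]' --spin '[0,0,0,0]'

```text
t: 20.15
ee_pos: [0.4283, -0.291, 0.2282]
eef_rot: [3.142, 0.0, -0.021]
contact_force: [0.1, 0.1, 0.2]
opening: 0.0002
```

jog_arm --offset '[[0,0,-0.004],[0,0,-0.008],[0,0,-0.008]]' --spin '[0,0,0]'

```text
t: 20.45
ee_pos: [0.4283, -0.291, 0.226]
eef_rot: [-3.141, 0.0, -0.021]
contact_force: [-1.0, 0.2, 0.5]
opening: 0.0001
```

jog_arm --offset '[[0,0,-0.004],[0,0,-0.008],[0,0,-0.012],[0,0,-0.012]]' --spin '[0,0,0,0]'

```text
t: 20.85
ee_pos: [0.4283, -0.291, 0.223]
eef_rot: [-3.141, 0.0, -0.021]
contact_force: [0.8, -0.8, 0.1]
opening: -0.0
```

jog_arm --offset '[[0,0,-0.004],[0,0,-0.008],[0,0,-0.008]]' --spin '[0,0,0]'

```text
t: 21.15
ee_pos: [0.4283, -0.291, 0.221]
eef_rot: [-3.142, 0.0, -0.021]
contact_force: [0.5, -0.1, 0.7]
opening: -0.0001
```

jog_arm --offset '[[0,0,-0.004],[0,0,-0.008],[0,0,-0.008]]' --spin '[0,0,0]'

```text
t: 21.45
ee_pos: [0.4283, -0.2911, 0.219]
eef_rot: [-3.142, 0.0, -0.021]
contact_force: [0.0, 0.4, 0.3]
opening: -0.0001
```

jog_arm --offset '[[0,0,-0.004],[0,0,-0.004]]' --spin '[0,0]'

```text
t: 21.65
ee_pos: [0.4283, -0.2911, 0.2181]
eef_rot: [-3.142, 0.0, -0.021]
contact_force: [0.7, -0.1, -0.0]
opening: -0.0002
```

jog_arm --offset '[[0,0,-0.004],[0,0,-0.004]]' --spin '[0,0]'

```text
t: 21.85
ee_pos: [0.4283, -0.2911, 0.2171]
eef_rot: [-3.142, 0.0, -0.021]
contact_force: [-0.7, 0.0, 1.1]
opening: 0.0003
```

jog_arm --offset '[[0,0,-0.004],[0,0,-0.004]]' --spin '[0,0]'

```text
t: 22.05
ee_pos: [0.4283, -0.291, 0.2161]
eef_rot: [-3.142, 0.0, -0.021]
contact_force: [0.1, -1.1, 0.4]
opening: 0.0001
```

jog_arm --offset '[[0,0,-0.004],[0,0,-0.004]]' --spin '[0,0]'

```text
t: 22.25
ee_pos: [0.4284, -0.2911, 0.2153]
eef_rot: [3.141, -0.0, -0.021]
contact_force: [-0.3, -0.3, 1.7]
opening: 0.0002
```

jog_arm --offset '[[0,0,-0.004],[0,0,-0.004]]' --spin '[0,0]'

```text
t: 22.45
ee_pos: [0.4284, -0.2911, 0.2151]
eef_rot: [3.141, -0.0, -0.021]
contact_force: [-2.3, 1.7, 10.6]
opening: -0.0002
```

jog_arm --offset '[[0,0,-0.004],[0,0,-0.004]]' --spin '[0,0]'

```text
t: 22.65
ee_pos: [0.4284, -0.2911, 0.2149]
eef_rot: [3.141, -0.001, -0.021]
contact_force: [-6.1, 3.6, 21.7]
opening: -0.0001
```

Run:
```python
from look import *
look("m",{"top":SLAB["top"]})
```

```text
22.65 [ 0.4284 -0.2911  0.2149] [ 3.141  -0.0005 -0.0209] F [-6.0734  3.6025 21.7338] q [ 0.5746  0.4851 -0.0903  2.0205  0.0711  0.6381 -1.1542] eff [ -0.1985 -45.1439  -0.1329 -18.5598   0.1307  -2.2358   0.0047] -0.00014624888609424667
```

View pics/top_m.png

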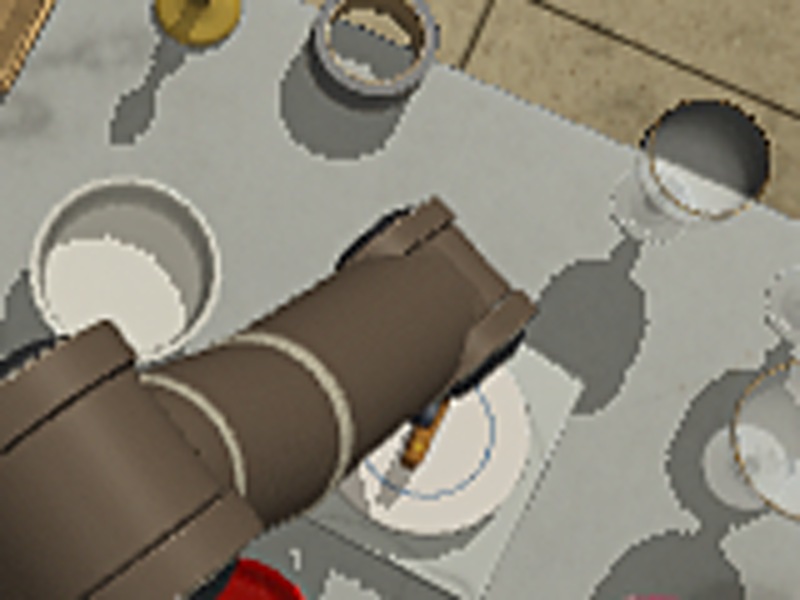

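jog_arm --offset '[[0,0,0.08],[0,0,0.2],[0,-0.1,0.24],[0,-0.25,0.24],[0,-0.42,0.24],[0,-0.528,0.24],[0,-0.528,0.12],[0,-0.528,0.05],[0,-0.528,0.036],[0,-0.528,0.036]]' --spin '[0,0,0,0,0,0,0,0,0,0]'

```text
t: 23.7
ee_pos: [0.4283, -0.4228, 0.2217]
eef_rot: [-3.141, 0.001, -0.021]
contact_force: [-0.9, 0.3, 1.0]
opening: -0.0001
```

jog_arm --offset '[[0,0,-0.004],[0,0,-0.008],[0,0,-0.008]]' --spin '[0,0,0]'

```text
t: 24.0
ee_pos: [0.4286, -0.4231, 0.221]
eef_rot: [3.141, -0.001, -0.021]
contact_force: [0.1, -0.6, 1.0]
opening: 0.0001
```

jog_arm --offset '[[0,0,-0.004],[0,0,-0.004]]' --spin '[0,0]'

```text
t: 24.2
ee_pos: [0.4284, -0.423, 0.2194]
eef_rot: [3.141, -0.0, -0.021]
contact_force: [0.1, 0.1, 0.1]
opening: 0.0003
```

jog_arm --offset '[[0,0,-0.004],[0,0,-0.004]]' --spin '[0,0]'

```text
t: 24.4
ee_pos: [0.4283, -0.423, 0.2181]
eef_rot: [-3.142, 0.0, -0.021]
contact_force: [0.2, 1.1, 0.1]
opening: 0.0002
```

jog_arm --offset '[[0,0,-0.004],[0,0,-0.004]]' --spin '[0,0]'

```text
t: 24.6
ee_pos: [0.4283, -0.423, 0.217]
eef_rot: [-3.141, 0.0, -0.021]
contact_force: [-0.5, 0.1, 0.2]
opening: 0.0
```

jog_arm --offset '[[0,0,-0.004],[0,0,-0.004]]' --spin '[0,0]'

```text
t: 24.8
ee_pos: [0.4283, -0.423, 0.216]
eef_rot: [-3.141, 0.0, -0.021]
contact_force: [-0.9, -0.4, -0.1]
opening: -0.0005
```

jog_arm --offset '[[0,0,-0.004],[0,0,-0.004]]' --spin '[0,0]'

```text
t: 25.0
ee_pos: [0.4284, -0.4231, 0.2154]
eef_rot: [3.141, -0.0, -0.021]
contact_force: [-0.3, -0.5, 1.3]
opening: -0.0002
```

jog_arm --offset '[[0,0,-0.004],[0,0,-0.004]]' --spin '[0,0]'

```text
t: 25.2
ee_pos: [0.4284, -0.4231, 0.2152]
eef_rot: [3.141, -0.0, -0.021]
contact_force: [-1.9, 2.0, 9.3]
opening: 0.0001
```

Run:
```python
from look import *
look("n",{"top":SLAB["top"]})
```

```text
25.2 [ 0.4284 -0.4231  0.2152] [ 3.1412 -0.0003 -0.0208] F [-1.9385  2.0164  9.3457] q [ 0.7457  0.5904 -0.0641  1.8135  0.0531  0.7389 -0.9385] eff [ -0.1042 -59.2935   0.0637 -21.5586   0.0596  -1.0529  -0.0017] 5.864134825800401e-05
```

View pics/top_n.png

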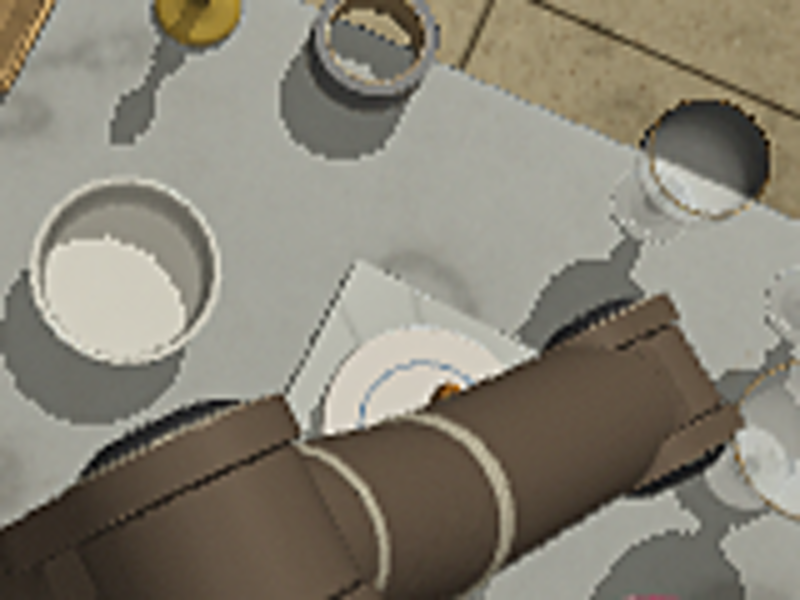

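Run:
```python
import cv2,numpy as np
I={k:cv2.imread(f"pics/top_{k}_full.png").astype(float) for k in "klmn"}
f=lambda p:(int(p[0]/5+270),int(p[1]/5+170))
for p in [(510,430),(515,450),(495,480),(500,410),(510,400),(395,350),(420,345),(370,370),(345,400),(350,385),(440,345)]:
    x,y=f(p); print(p,{k:np.round(I[k][y-1:y+2,x-1:x+2].mean((0,1)),1).tolist() for k in I})
```

```text
(510, 430) {'k': [57.9, 72.0, 84.9], 'l': [188.4, 200.9, 207.0], 'm': [190.6, 203.2, 209.3], 'n': [66.6, 83.0, 98.1]}
(515, 450) {'k': [51.0, 63.0, 74.8], 'l': [189.6, 201.2, 208.4], 'm': [191.6, 203.8, 211.2], 'n': [65.9, 81.8, 97.1]}
(495, 480) {'k': [41.2, 52.0, 61.4], 'l': [188.0, 200.4, 206.9], 'm': [190.7, 202.7, 209.0], 'n': [137.3, 160.1, 168.0]}
(500, 410) {'k': [63.2, 78.0, 92.4], 'l': [188.6, 201.8, 209.1], 'm': [191.1, 204.2, 211.0], 'n': [64.9, 80.8, 94.6]}
(510, 400) {'k': [64.1, 79.4, 93.3], 'l': [189.3, 201.8, 208.2], 'm': [191.7, 204.4, 210.2], 'n': [63.7, 79.0, 93.7]}
(395, 350) {'k': [196.2, 208.9, 214.8], 'l': [189.2, 202.6, 208.3], 'm': [61.9, 76.9, 91.0], 'n': [191.8, 204.7, 211.1]}
(420, 345) {'k': [113.9, 124.8, 131.0], 'l': [189.7, 202.4, 208.6], 'm': [59.1, 73.4, 86.7], 'n': [192.1, 205.0, 211.9]}
(370, 370) {'k': [145.8, 158.7, 166.3], 'l': [187.0, 199.0, 204.7], 'm': [61.7, 76.6, 90.7], 'n': [192.2, 204.8, 211.3]}
(345, 400) {'k': [57.2, 70.8, 84.2], 'l': [188.2, 201.4, 207.4], 'm': [87.8, 105.0, 116.6], 'n': [191.1, 204.1, 210.3]}
(350, 385) {'k': [81.6, 94.3, 105.1], 'l': [188.7, 200.6, 207.6], 'm': [60.7, 74.8, 88.8], 'n': [191.6, 203.9, 210.2]}
(440, 345) {'k': [55.3, 68.4, 81.3], 'l': [189.7, 202.1, 207.9], 'm': [55.7, 68.6, 80.7], 'n': [191.9, 204.6, 210.9]}
```

Run:
```python
import cv2,numpy as np
I={k:cv2.imread(f"pics/top_{k}_full.png").astype(float) for k in "klmn"}
f=lambda p:(int(p[0]/5+270),int(p[1]/5+170))
for p in [(100,290),(470,120),(360,295),(400,300),(340,330),(545,400),(300,400),(500,250)]:
    x,y=f(p); print(p,{k:np.round(I[k][y-1:y+2,x-1:x+2].mean((0,1)),1).tolist() for k in I})
```

```text
(100, 290) {'k': [189.4, 203.3, 206.9], 'l': [56.7, 69.8, 82.8], 'm': [189.7, 203.8, 206.9], 'n': [190.1, 204.1, 207.2]}
(470, 120) {'k': [157.7, 167.4, 167.2], 'l': [155.9, 165.3, 165.0], 'm': [157.9, 167.8, 167.4], 'n': [158.2, 168.1, 167.6]}
(360, 295) {'k': [176.0, 186.4, 185.9], 'l': [174.0, 184.7, 183.8], 'm': [63.9, 78.8, 93.2], 'n': [176.8, 187.2, 186.3]}
(400, 300) {'k': [173.0, 183.9, 183.0], 'l': [171.0, 181.8, 180.9], 'm': [65.8, 81.0, 96.0], 'n': [173.6, 184.3, 183.3]}
(340, 330) {'k': [173.7, 184.4, 183.9], 'l': [171.2, 182.0, 181.4], 'm': [64.6, 81.0, 95.7], 'n': [174.0, 185.1, 184.3]}
(545, 400) {'k': [60.2, 74.4, 88.0], 'l': [172.0, 182.4, 181.9], 'm': [174.2, 185.2, 184.2], 'n': [65.7, 82.4, 96.9]}
(300, 400) {'k': [153.1, 163.9, 164.4], 'l': [170.6, 181.3, 180.3], 'm': [63.6, 79.2, 93.1], 'n': [174.7, 185.3, 184.1]}
(500, 250) {'k': [154.8, 164.3, 163.9], 'l': [152.8, 162.1, 161.9], 'm': [155.0, 164.6, 164.2], 'n': [155.3, 164.9, 164.1]}
```

jog_arm --offset '[[0,0,0.1],[-0.1,-0.02,0.12],[-0.25,-0.05,0.12],[-0.352,-0.068,0.1],[-0.352,-0.068,0],[-0.352,-0.068,-0.04],[-0.352,-0.068,-0.048],[-0.352,-0.068,-0.048]]' --spin '[0,0,0,0,0,0,0,0]'

```text
t: 26.05
ee_pos: [0.3411, -0.4397, 0.202]
eef_rot: [-3.141, 0.0, -0.02]
contact_force: [0.6, 0.8, -0.5]
opening: -0.0002
```

Run:
```python
from look import *
look("o",{"top":SLAB["top"]})
```

```text
26.05 [ 0.3411 -0.4397  0.202 ] [-3.1409  0.0001 -0.0196] F [ 0.6126  0.815  -0.5268] q [ 0.8716  0.5528 -0.0623  1.9337  0.0529  0.6571 -0.8137] eff [  0.316  -58.8944   0.263  -19.7101   0.026   -0.0615  -0.0089] -0.00019906307102003683
```

View pics/top_o.png

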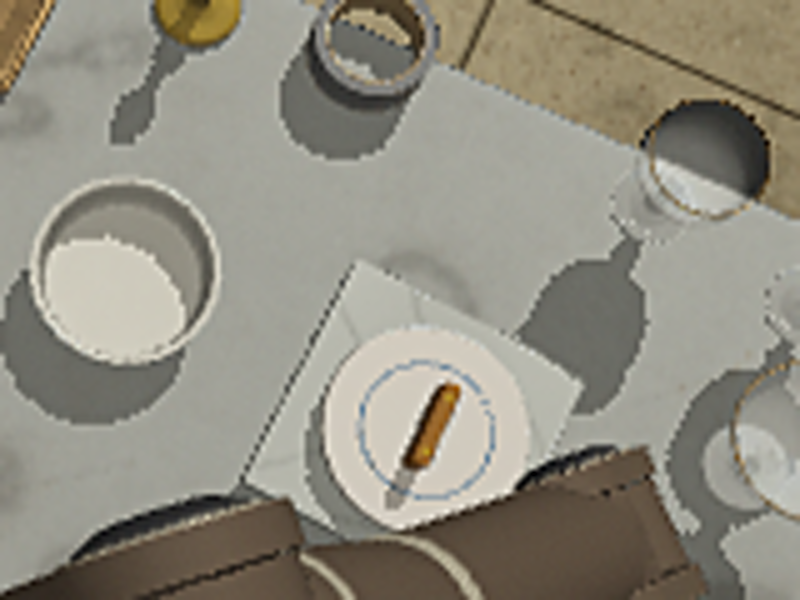

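jog_arm --offset '[[0,0,-0.008],[0,0,-0.012],[0,0,-0.012]]' --spin '[0,0,0]'

```text
t: 26.4
ee_pos: [0.3406, -0.44, 0.1994]
eef_rot: [3.141, -0.0, -0.02]
contact_force: [-0.0, -0.2, -0.3]
opening: -0.0002
```

jog_arm --offset '[[0,0,-0.004],[0,0,-0.004]]' --spin '[0,0]'

```text
t: 26.6
ee_pos: [0.3405, -0.4401, 0.1986]
eef_rot: [3.141, -0.0, -0.021]
contact_force: [-0.3, 1.4, 3.8]
opening: -0.0001
```

jog_arm --offset '[[0,0,-0.004],[0,0,-0.004]]' --spin '[0,0]'

```text
t: 26.8
ee_pos: [0.3405, -0.4401, 0.1985]
eef_rot: [3.141, -0.001, -0.021]
contact_force: [-2.7, 3.8, 14.8]
opening: 0.0001
```

jog_arm --offset '[[0,0,-0.004],[0,0,-0.004]]' --spin '[0,0]'

```text
t: 27.0
ee_pos: [0.3405, -0.4402, 0.1985]
eef_rot: [3.141, -0.001, -0.021]
contact_force: [-4.9, 5.4, 25.0]
opening: -0.0002
```

Run:
```python
import fit
from fit import *
np.set_printoptions(precision=4,suppress=True)
fit.lidR.__defaults__=(0.0,)
for tag in "lo":
    im=cv2.imread(f"pics/top_{tag}_full.png"); fit.IM["top"]=cv2.cvtColor(im,cv2.COLOR_BGR2HSV).astype(np.float32)[:,:,1]
    X0=np.array([.428,-.357,.067])
    def f(p):
        q=[p[0],p[1],.067,p[2]]
        R=lidR(q[3],0.0); C=np.array(q[:3]); c="top"
        u=proj(X0,c).astype(int)-35; sub=cv2.resize(fit.IM[c][u[1]:u[1]+70,u[0]:u[0]+70],None,fx=S,fy=S)
        mb=poly(C+box@R.T,c,sub.shape,u); ring=cv2.dilate(mb,np.ones((13,13),np.uint8))-mb
        return -(sub[mb>0].mean()-sub[ring>0].mean())
    r=differential_evolution(f,[(.41,.445),(-.375,-.34),(-.15,.15)],seed=1,maxiter=50); print(tag,r.x,r.fun)
```

```text
l [ 0.4284 -0.3604 -0.0685] -125.84468078613281
o [ 0.4283 -0.3632 -0.0582] -131.00730895996094
```

jog_arm --offset '[[0,0,0.1],[0,0,0.28],[0.05,0.08,0.42],[0.12,0.2,0.42],[0.2,0.3,0.42],[0.222,0.328,0.36],[0.222,0.328,0.22],[0.222,0.328,0.14],[0.222,0.328,0.132],[0.222,0.328,0.132],[0.222,0.328,0.132]]' --spin '[0,0,0,0,0,0,0,0,0,0,0]' --grip 60

```text
t: 28.1
ee_pos: [0.3962, -0.3585, 0.2303]
eef_rot: [3.141, -0.001, -0.021]
contact_force: [0.1, 0.1, -0.4]
opening: 0.0514
```

jog_arm --offset '[[0,0,0],[0,0,0],[0,0,0],[0,0,0],[0,0,0],[0,0,0]]' --spin '[0,0,0,0,0,0]' --grip 0 --force 110

```text
t: 28.7
ee_pos: [0.396, -0.3587, 0.2303]
eef_rot: [3.14, -0.001, -0.021]
contact_force: [-1.5, 0.6, 6.8]
opening: 0.0124
```

jog_arm --offset '[[0,0,0.02],[0,0,0.06],[0,0,0.12],[0,0,0.12]]' --spin '[0,0,0,0]'

```text
t: 29.1
ee_pos: [0.3963, -0.3584, 0.2611]
eef_rot: [3.14, -0.002, -0.021]
contact_force: [0.4, -0.9, -3.9]
opening: 0.0121
```

Run:
```python
from look import *
look("p",{"top":SLAB["top"]})
```

```text
29.1 [ 0.3963 -0.3584  0.2611] [ 3.1399 -0.0023 -0.0209] F [ 0.4181 -0.8625 -3.9393] q [ 0.7185  0.4337 -0.0938  1.9546  0.0577  0.753  -1.0004] eff [  0.0712 -56.4986  -0.3979 -23.2511  -0.0997   0.5444   0.0525] 0.01210826077314078
```

View pics/top_p.png

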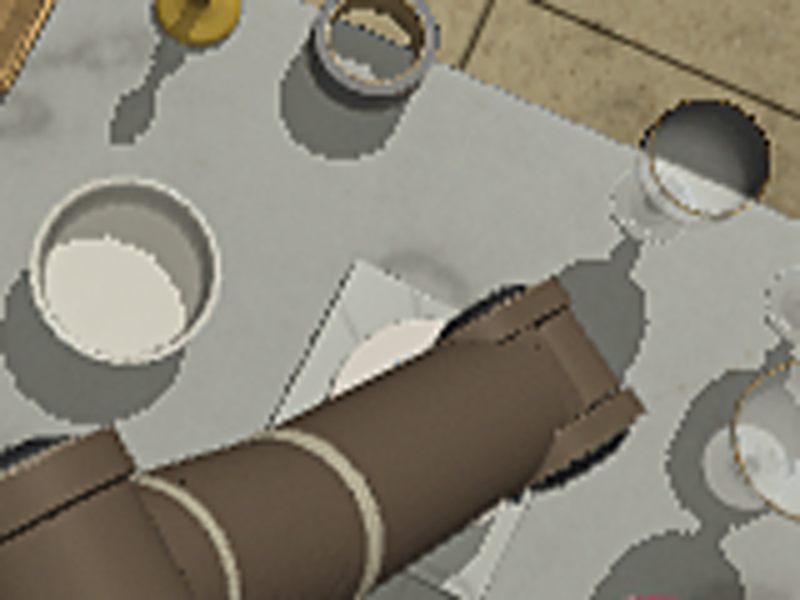

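jog_arm --offset '[[0,0.03,0.1],[0,0.1,0.25],[0.02,0.22,0.36],[0.04,0.37,0.36],[0.06,0.52,0.36],[0.08,0.68,0.36],[0.08,0.84,0.36],[0.08,1,0.36]]' --spin '[0,0,0,0,0,0,0,0]'

```text
t: 29.95
ee_pos: [0.4153, -0.1064, 0.3487]
eef_rot: [-3.141, 0.001, -0.021]
contact_force: [0.1, 0.7, -3.6]
opening: 0.0125
```

jog_arm --offset '[[0,0.16,0],[0.02,0.33,0],[0.05,0.5,0],[0.08,0.66,0],[0.12,0.82,0],[0.16,0.94,0],[0.2,1,-0.05],[0.25,1,-0.1],[0.28,1,-0.15],[0.28,1,-0.15],[0.28,1,-0.15]]' --spin '[0,0,0,0,0,0,0,0,0,0,0]'

```text
t: 31.05
ee_pos: [0.4854, 0.1414, 0.3112]
eef_rot: [3.141, 0.002, -0.022]
contact_force: [-0.1, -0.1, -2.9]
opening: 0.0126
```

```bash
python3 look.py q
```

```text
31.05 [0.4854 0.1414 0.3112] [ 3.141   0.0019 -0.0216] F [-0.0989 -0.0986 -2.9298] q [-0.0431  0.3515 -0.4112  1.9625  0.1814  0.8649 -2.1427] eff [ -0.0615 -49.5452  -3.5162 -26.0767   0.1376  -0.1901  -0.0151] 0.01259506822990512
```

View pics/side_q.png

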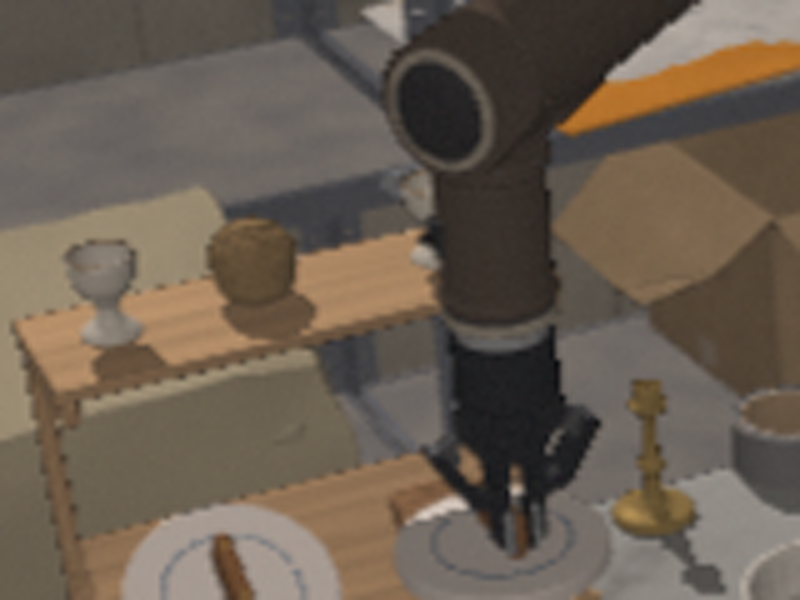

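View pics/top_q.png

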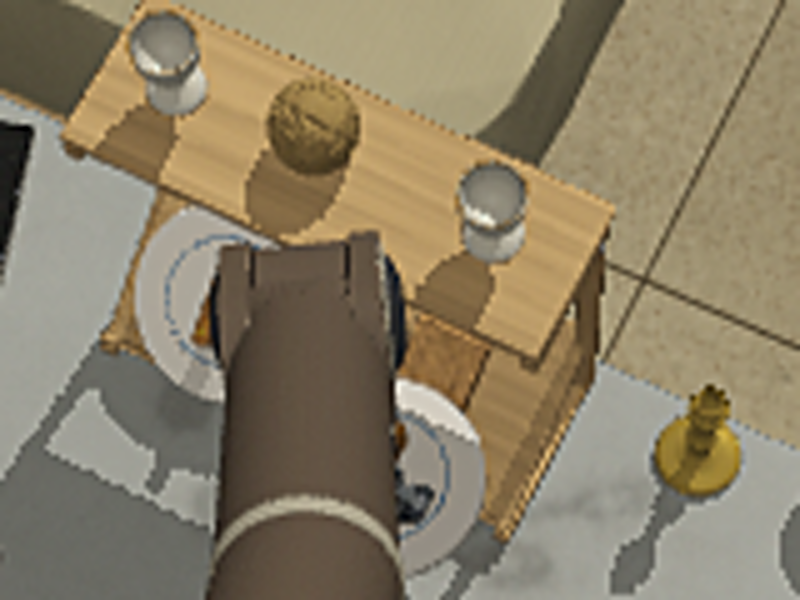

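jog_arm --offset '[[0.04,0.01,0],[0.08,0.016,0],[0.104,0.016,-0.02],[0.104,0.016,-0.052],[0.104,0.016,-0.052]]' --spin '[0,0,0,0,0]'

```text
t: 31.65
ee_pos: [0.5114, 0.1456, 0.297]
eef_rot: [3.141, 0.003, -0.021]
contact_force: [0.3, -0.5, -3.9]
opening: 0.0125
```

jog_arm --offset '[[0,0,-0.008],[0,0,-0.016],[-0.002,0,-0.03],[-0.002,0,-0.03]]' --spin '[0,0,0,0]' --force 35

```text
t: 32.05
ee_pos: [0.5107, 0.1462, 0.2913]
eef_rot: [3.141, 0.001, -0.02]
contact_force: [-6.7, -0.0, 4.1]
opening: 0.0125
```

jog_arm --offset '[[-0.01,0,-0.02],[-0.019,0,-0.042],[-0.026,0,-0.065],[-0.033,0,-0.09],[-0.037,0,-0.115],[-0.04,0,-0.14],[-0.04,0,-0.14]]' --spin '[0,0,0,0,0,0,0]'

```text
t: 32.75
ee_pos: [0.5003, 0.1468, 0.2561]
eef_rot: [-3.141, 0.001, -0.019]
contact_force: [-7.3, 2.2, 3.2]
opening: 0.0122
```

```bash
python3 look.py r
```

```text
32.75 [0.5003 0.1468 0.2561] [-3.1414  0.0012 -0.0189] F [-7.3204  2.1532  3.2346] q [-0.0757  0.4522 -0.3823  1.9718  0.2374  0.7615 -2.186 ] eff [  1.9368 -51.8287  -1.7238 -24.2691   0.8989  -1.2308  -0.2543] 0.012227122789756973
```

View pics/side_r.png

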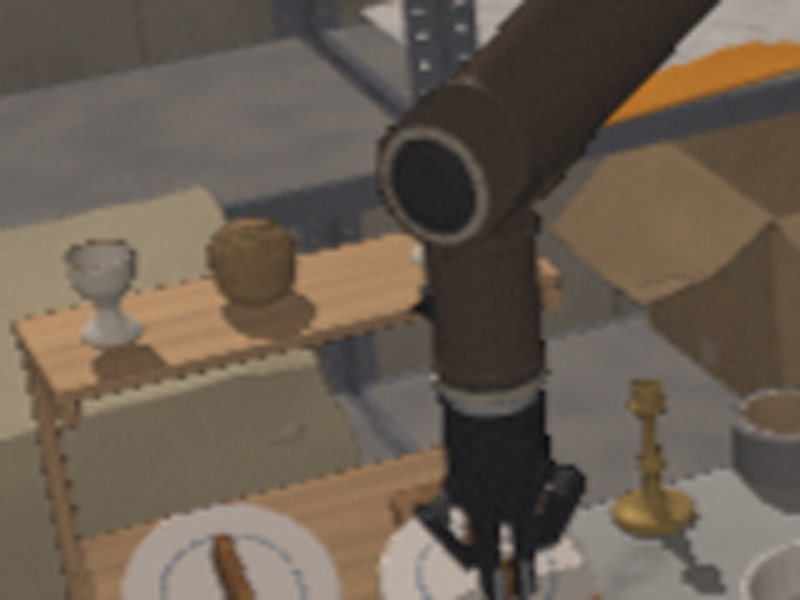

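View pics/top_r.png

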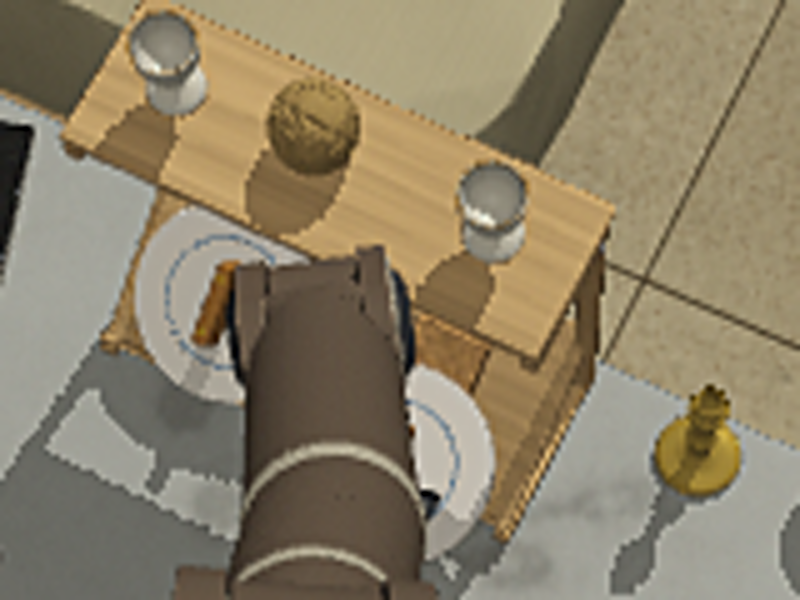

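jog_arm --offset '[[-0.002,0,-0.025],[-0.002,0,-0.05],[-0.001,0,-0.075],[0,0,-0.1],[0,0,-0.1]]' --spin '[0,0,0,0,0]'

```text
t: 33.35
ee_pos: [0.4996, 0.1466, 0.2306]
eef_rot: [3.141, 0.003, -0.019]
contact_force: [-10.1, 1.2, 4.6]
opening: 0.0124
```

Run:
```python
from look import *
look("s",{"side":(160,160,280,250,6),"top":RACK["top"]})
```

```text
33.35 [0.4996 0.1466 0.2306] [ 3.1409  0.0033 -0.0191] F [-10.0786   1.1624   4.6098] q [-0.0894  0.4902 -0.3673  1.9892  0.2609  0.7107 -2.2067] eff [  1.9332 -52.9207  -1.6645 -24.8817   1.1143  -2.0828  -0.1349] 0.012359784392440487
```

View pics/side_s.png

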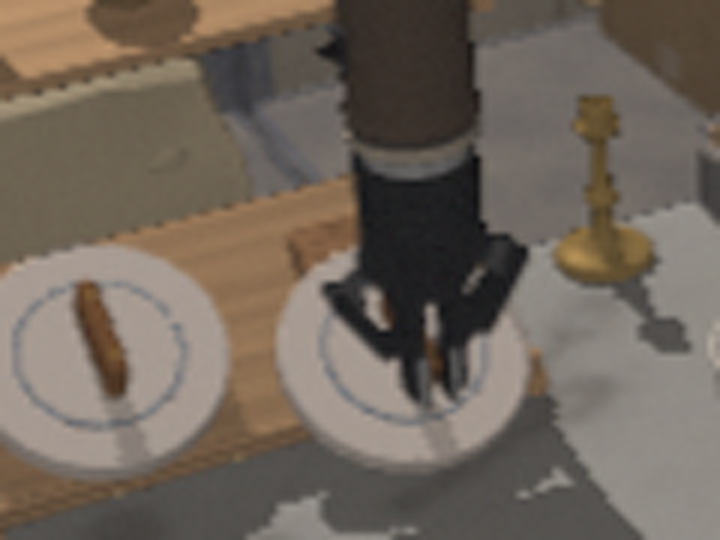

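View pics/top_s.png

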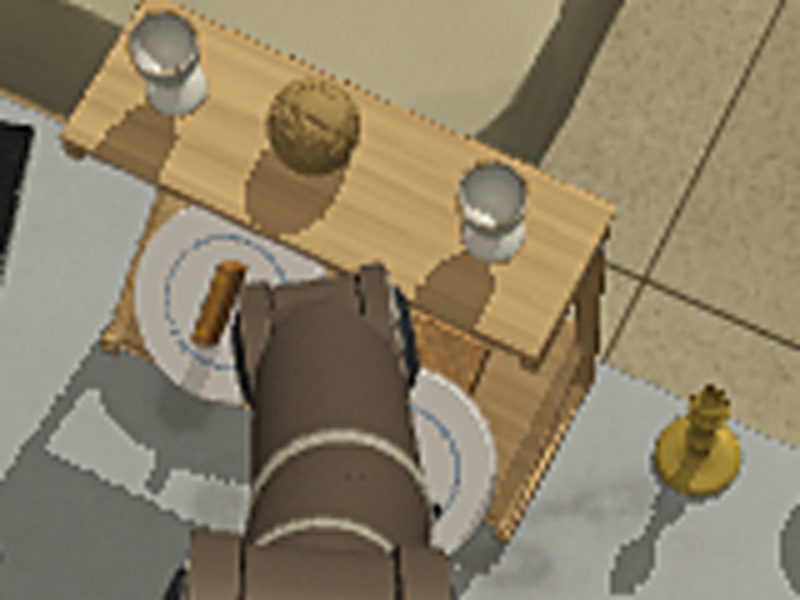

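```bash
cat > fit2.py <<'E'
import sys
from fit import *
np.set_printoptions(precision=4,suppress=True)
def load(tag):
    D={}
    for c in("side","top"):
        im=cv2.imread(f"pics/{c}_{tag}_full.png") ; hsv=cv2.cvtColor(im,cv2.COLOR_BGR2HSV).astype(np.float32)
        D[c]=hsv
    return D
def sc(p,D,X0):
    tot=0
    R=lidR(-.02,p[3]); C=np.array(p[:3])
    for c in("side","top"):
        u=proj(X0,c).astype(int)-35
        key=(id(D),c)
        h=cv2.resize(D[c][u[1]:u[1]+70,u[0]:u[0]+70],None,fx=S,fy=S)
        white=((h[:,:,1]<45)&(h[:,:,2]>140)).astype(np.float32); dark=h[:,:,2]<75
        md=poly(C+disc@R.T,c,h.shape[:2],u)>0
        mb=poly(C+box@R.T,c,h.shape[:2],u)>0
        big=cv2.dilate(md.astype(np.uint8),np.ones((17,17),np.uint8))>0
        sm=cv2.erode(md.astype(np.uint8),np.ones((17,17),np.uint8))>0
        ok=~dark&~mb
        a=(md&~sm&ok); b=(big&~md&ok)
        tot+=white[a].mean()*1-white[b].mean()
    return -tot
def run2(tag,X0,y=None):
    D=load(tag)
    X0=np.array(X0)
    b=[(X0[0]-.03,X0[0]+.03),(X0[1]-.012,X0[1]+.012),(X0[2]-.03,X0[2]+.03),(.2,.75)]
    r=differential_evolution(sc,b,args=(D,X0),seed=1,maxiter=50,popsize=10,tol=1e-6)
    print(tag,r.x[:3],np.degrees(r.x[3]),r.fun)
if __name__=="__main__":
    run2("a",[.596,.32,.1065]); run2("s",[.596,.32,.1065]); run2("s",[.54,.146,.085])
E
python3 fit2.py
```

```text
a [0.6056 0.3169 0.1134] 17.18956085948267 -1.1906039714813232
s [0.6056 0.317  0.1128] 17.68433645230772 -1.1073484420776367
s [0.5325 0.1449 0.1014] 17.52350658520763 -0.988017201423645
```

```bash
cat > fit3.py <<'E'
from fit2 import *
def sc3(p,D,X0,tilt):
    tot=0; R=lidR(-.02,tilt if tilt else p[3]); C=np.array(p[:3])
    for c in("side","top"):
        u=proj(X0,c).astype(int)-35
        h=cv2.resize(D[c][u[1]:u[1]+70,u[0]:u[0]+70],None,fx=S,fy=S)
        sat=h[:,:,1]; dark=h[:,:,2]<70
        md=poly(C+disc@R.T,c,h.shape[:2],u)>0; mb=poly(C+box@R.T,c,h.shape[:2],u); 
        mbd=cv2.dilate(mb,np.ones((5,5),np.uint8))>0
        big=cv2.dilate(md.astype(np.uint8),np.ones((9,9),np.uint8))>0
        sm=cv2.erode(md.astype(np.uint8),np.ones((9,9),np.uint8))>0
        a=md&~mbd&~dark; b=big&~md&~dark
        v=h[:,:,2]
        f=sat-.5*v   # white: low sat, high value
        tot+=np.clip(f[b],-120,40).mean()-np.clip(f[a],-120,40).mean()
        hb=(mb>0)&~dark; rg=(mbd)&(mb==0)&~dark
        if hb.sum()>30: tot+=0.5*(sat[hb].mean()-sat[rg].mean())*min(1,hb.sum()/max(1,(mb>0).sum())*1.5)
    return -tot
def run3(tag,X0,tilt=np.pi/6):
    D=load(tag); X0=np.array(X0)
    b=[(X0[0]-.03,X0[0]+.03),(X0[1]-.012,X0[1]+.012),(X0[2]-.03,X0[2]+.03)]+([] if tilt else [(.3,.75)])
    r=differential_evolution(sc3,b,args=(D,X0,tilt),seed=1,maxiter=60,popsize=12,tol=1e-6)
    print(tag,r.x[:3],np.degrees(r.x[3:]),r.fun); return r.x
if __name__=="__main__":
    run3("s",[.596,.32,.1065]); run3("s",[.54,.146,.085]);run3("s",[.596,.32,.1065],None); run3("s",[.54,.146,.085],None); run3("e",[.592,.146,.1065])
E
python3 fit3.py
```

```text
s [0.596  0.3205 0.1083] [] -196.11798095703125
s [0.5374 0.1444 0.0886] [] -82.14379524070526
s [0.5958 0.3202 0.1077] [30.8958] -196.294677734375
s [0.5379 0.1445 0.0888] [28.8036] -82.18385887402935
e [0.6101 0.1391 0.0977] [] -93.86975534379256
```

jog_arm --offset '[[0,0,0],[0,0,0.06],[0,0,0.14],[0,0,0.22],[0.04,0,0.24],[0.1,0,0.24],[0.14,0,0.22],[0.156,0,0.2],[0.156,0,0.2],[0.156,0,0.2]]' --spin '[0,0,0,0,0,0,0,0,0,0]' --force 110

```text
t: 34.45
ee_pos: [0.5398, 0.146, 0.2802]
eef_rot: [3.141, 0.002, -0.02]
contact_force: [-0.6, -0.3, -3.9]
opening: 0.0123
```

```bash
python3 look.py t; python3 -c "
from fit3 import *
run3('t',[.577,.146,.138],None); run3('t',[.577,.146,.138])"
```

```text
34.45 [0.5398 0.146  0.2802] [ 3.1412  0.0022 -0.0205] F [-0.5634 -0.2554 -3.8877] q [-0.0586  0.4714 -0.381   1.8635  0.2258  0.8511 -2.1433] eff [  0.1846 -58.5707  -4.4678 -25.8323   0.1399  -0.2012  -0.0057] 0.012309353884142532
t [0.5823 0.1434 0.1304] [18.0977] -100.12789113939604
t [0.5765 0.1423 0.1325] [] -95.21173884318425
```

View pics/side_t.png

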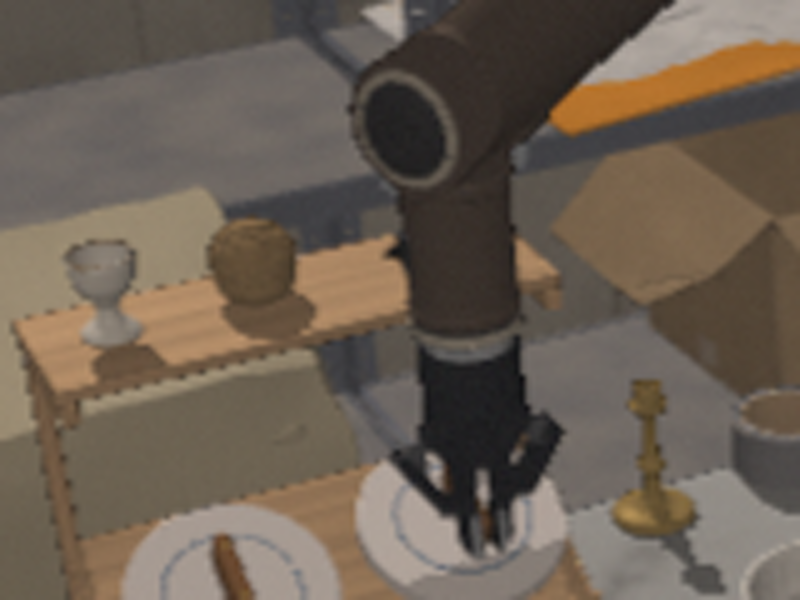

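jog_arm --offset '[[0.01,0,-0.02],[0.02,0,-0.04],[0.03,0,-0.06],[0.04,0,-0.076],[0.04,0,-0.076]]' --spin '[0,0,0,0,0]' --force 50

```text
t: 35.05
ee_pos: [0.5495, 0.146, 0.2613]
eef_rot: [3.141, 0.003, -0.02]
contact_force: [-7.3, -0.8, 1.7]
opening: 0.0123
```

jog_arm --offset '[[0.008,0,-0.01],[0.016,0,-0.022],[0.02,0,-0.034],[0.02,0,-0.034]]' --spin '[0,0,0,0]'

```text
t: 35.45
ee_pos: [0.5526, 0.1458, 0.2523]
eef_rot: [3.139, 0.008, -0.02]
contact_force: [-15.1, -2.7, 5.2]
opening: 0.0125
```

```bash
python3 look.py u
```

```text
35.45 [0.5526 0.1458 0.2523] [ 3.1388  0.0081 -0.0201] F [-15.0655  -2.7042   5.2256] q [-0.0681  0.5273 -0.3651  1.8506  0.2481  0.817  -2.1512] eff [  0.7973 -58.8122  -3.419  -30.5032   1.3018  -3.8705   0.128 ] 0.012455386852304965
```

View pics/side_u.png

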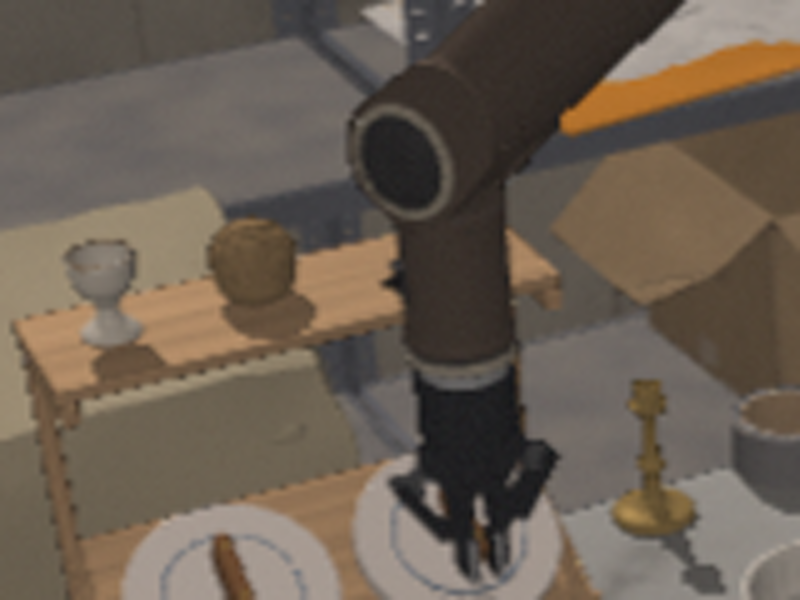

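```bash
python3 -c "
from fit3 import *
run3('u',[.592,.146,.1065],None); run3('u',[.592,.146,.1065]); run3('e',[.592,.146,.1065],None)
run3('c',[.592,.146,.1065])
run3('b',[.592,.146,.1065])
"
python3 - <<'E'
import cv2,numpy as np
a=cv2.imread("pics/side_e_full.png")[180:240,190:260]; b=cv2.imread("pics/side_u_full.png")[180:240,190:260]
v=np.hstack([cv2.resize(a,None,fx=5.6,fy=7,interpolation=cv2.INTER_CUBIC),cv2.resize(b,None,fx=5.6,fy=7,interpolation=cv2.INTER_CUBIC)])
cv2.imwrite("pics/cmp1.png",v)
E
```

```text
u [0.5957 0.1414 0.1063] [28.225] -94.56537557542738
u [0.5954 0.1414 0.1058] [] -94.20490257027222
e [0.6104 0.1394 0.0982] [28.2397] -94.2699548889609
c [0.6019 0.1423 0.1029] [] -94.7320789678237
b [0.602  0.1435 0.1031] [] -122.65945155018599
```

View pics/cmp1.png

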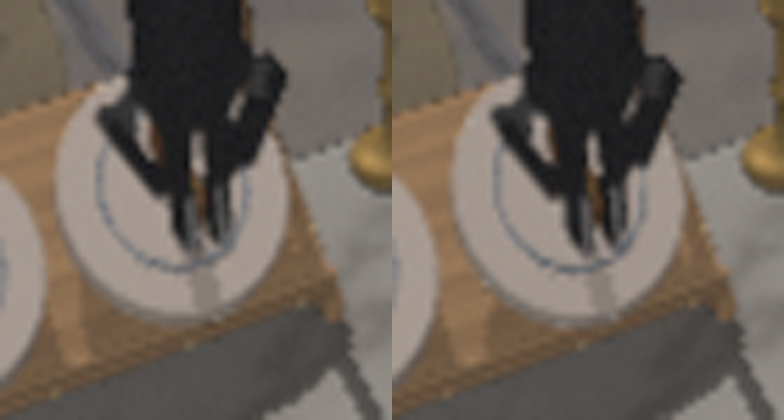

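jog_arm --offset '[[-0.01,0,0.02],[-0.04,0,0.06],[-0.07,0,0.11],[-0.12,0,0.12],[-0.18,0,0.1],[-0.24,0,0.04],[-0.25,0,-0.04],[-0.25,0,-0.08],[-0.25,0,-0.08]]' --spin '[0,0,0,0,0,0,0,0,0]' --force 80

```text
t: 36.45
ee_pos: [0.4921, 0.1458, 0.2328]
eef_rot: [3.141, 0.002, -0.021]
contact_force: [-0.6, -0.3, -2.6]
opening: 0.0125
```

jog_arm --offset '[[0,0,-0.012],[0,0,-0.024],[0,0,-0.024]]' --spin '[0,0,0]'

```text
t: 36.75
ee_pos: [0.4931, 0.1461, 0.2281]
eef_rot: [-3.141, -0.001, -0.021]
contact_force: [-3.4, 0.3, 0.1]
opening: 0.0124
```

jog_arm --offset '[[0,0,-0.01],[0,0,-0.02],[0,0,-0.028],[0,0,-0.028]]' --spin '[0,0,0,0]' --force 30

```text
t: 37.15
ee_pos: [0.4935, 0.1461, 0.2211]
eef_rot: [-3.141, -0.002, -0.021]
contact_force: [-1.1, -0.6, 5.5]
opening: 0.0123
```

```bash
python3 - <<'E'
from look import *
look("v",{"side":(160,160,280,250,6),"top":RACK["top"]})
E
python3 -c "
from fit3 import *
run3('v',[.53,.146,.085],None)"
```

```text
37.15 [0.4935 0.1461 0.2211] [-3.1409 -0.002  -0.0208] F [-1.0585 -0.6377  5.4579] q [-0.0962  0.4963 -0.3621  2.0112  0.2727  0.6779 -2.2235] eff [  0.0645 -51.1904  -3.7202 -18.8859  -0.1087   0.1573   0.0028] 0.012264217298439297
v [0.5292 0.1445 0.0772] [42.3256] -78.76860702484983
```

View pics/side_v.png

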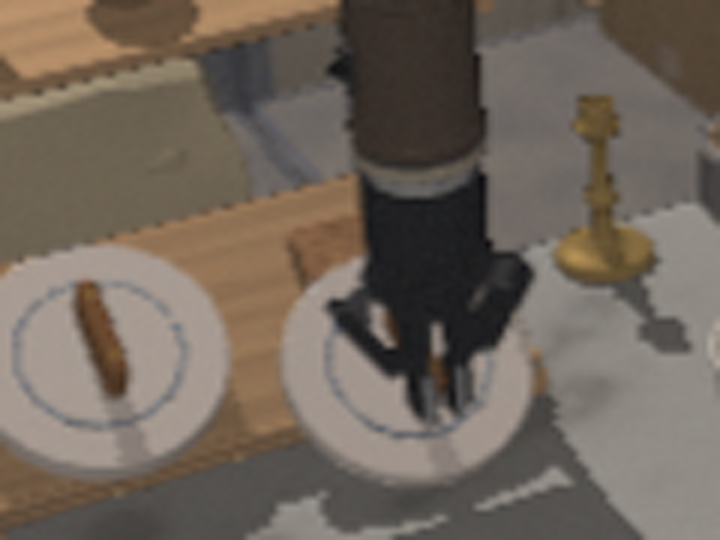

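jog_arm --offset '[[0,0,0],[0,0,0],[-0.022,0,0.002],[-0.024,0,0.004],[-0.024,0,0.004]]' --spin '[0,0,0,0,0]' --grip 28

```text
t: 37.75
ee_pos: [0.4865, 0.1459, 0.2217]
eef_rot: [3.141, 0.0, -0.021]
contact_force: [-0.4, 0.8, 0.7]
opening: 0.0236
```

jog_arm --offset '[[0,0,0],[0,0,0],[0,0,0],[0,0,0]]' --spin '[0,0,0,0]' --grip 0 --force 115

```text
t: 38.15
ee_pos: [0.4868, 0.1462, 0.2219]
eef_rot: [-3.141, -0.0, -0.02]
contact_force: [-1.6, 1.4, 4.1]
opening: 0.009
```

```bash
python3 - <<'E'
from look import *
look("w",{"side":(160,160,280,250,6),"top":RACK["top"]})
E
python3 -c "
from fit3 import *
run3('w',[.53,.146,.085],None)"
```

```text
38.15 [0.4868 0.1462 0.2219] [-3.1413 -0.0002 -0.0205] F [-1.6286  1.3942  4.1294] q [-0.0977  0.4875 -0.3648  2.0249  0.2706  0.6744 -2.2276] eff [  0.9639 -51.8728  -2.7041 -19.6548   0.4848  -0.1862  -0.0158] 0.009018206655376301
w [0.5249 0.1345 0.1094] [20.4326] nanfit3.py:17: RuntimeWarning: Mean of empty slice.
  if hb.sum()>30: tot+=0.5*(sat[hb].mean()-sat[rg].mean())*min(1,hb.sum()/max(1,(mb>0).sum())*1.5)
  ret = ret.dtype.type(ret / rcount)
fit.py:16: RuntimeWarning: invalid value encountered in cast
  h=cv2.convexHull(((uv-off+0.5)*S-0.5).astype(np.float32)*16).astype(np.int32)
fit3.py:15: RuntimeWarning: Mean of empty slice.
  tot+=np.clip(f[b],-120,40).mean()-np.clip(f[a],-120,40).mean()
```

View pics/side_w.png

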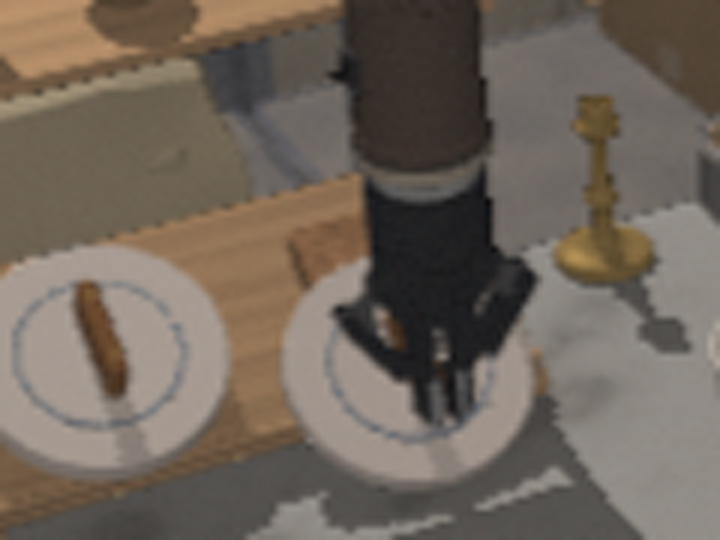

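jog_arm --offset '[[0,0,0],[0,0,0],[0.011,0,0],[0.011,0,0],[0.011,0,0]]' --spin '[0,0,0,0,0]' --grip 28

```text
t: 38.75
ee_pos: [0.4897, 0.1458, 0.2216]
eef_rot: [3.142, 0.0, -0.021]
contact_force: [-0.5, -0.9, 0.3]
opening: 0.0242
```

jog_arm --offset '[[0,0,0],[0,0,0],[0,0,0],[0,0,0]]' --spin '[0,0,0,0]' --grip 0 --force 100

```text
t: 39.15
ee_pos: [0.4896, 0.1462, 0.2218]
eef_rot: [-3.141, -0.0, -0.021]
contact_force: [-1.1, 0.8, 2.5]
opening: 0.0119
```

jog_arm --offset '[[0,0,0.02],[0,0,0.08],[0,0,0.16],[0.02,0,0.24],[0.08,0,0.28],[0.14,0,0.28],[0.19,0,0.27],[0.212,0,0.25],[0.212,0,0.25]]' --spin '[0,0,0,0,0,0,0,0,0]'

```text
t: 40.05
ee_pos: [0.5424, 0.1455, 0.2825]
eef_rot: [3.141, 0.003, -0.021]
contact_force: [-0.5, 0.2, -4.1]
opening: 0.012
```

```bash
python3 look.py x; python3 -c "
from fit3 import *
run3('x',[.579,.146,.14],None);run3('x',[.579,.146,.14])"
```

```text
40.05 [0.5424 0.1455 0.2825] [ 3.1408  0.0029 -0.0213] F [-0.4769  0.1869 -4.1018] q [-0.0561  0.4722 -0.382   1.8554  0.2252  0.8593 -2.1408] eff [  0.0355 -59.3272  -4.6496 -26.9509   0.2128  -0.4013   0.0169] 0.012045403503802095
x [0.5825 0.1434 0.1378] [24.46] -91.2906554892175
x [0.5805 0.1432 0.1383] [] -89.73714125554125
```

View pics/side_x.png

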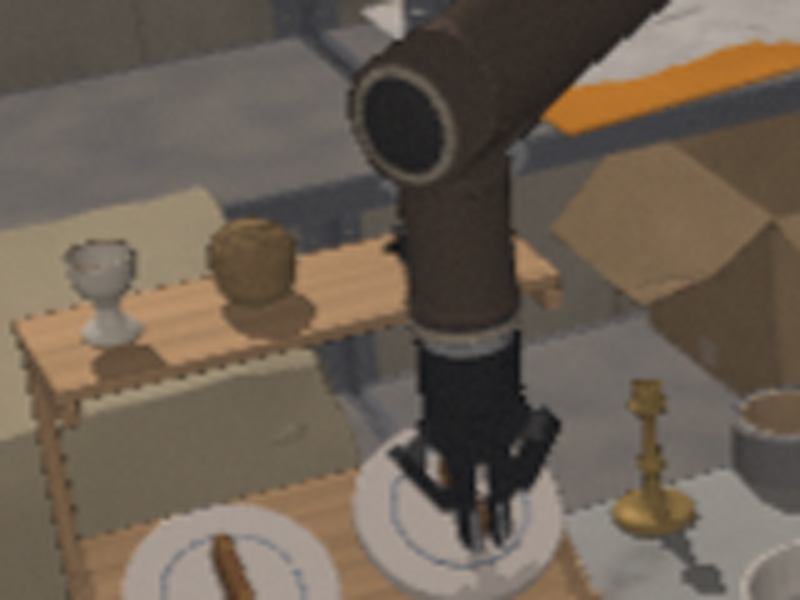

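jog_arm --offset '[[0.02,0,-0.02],[0.04,0,-0.036],[0.054,0,-0.05],[0.054,0,-0.07],[0.054,0,-0.09],[0.054,0,-0.09]]' --spin '[0,0,0,0,0,0]' --force 70

```text
t: 40.75
ee_pos: [0.5557, 0.1458, 0.2607]
eef_rot: [3.141, 0.001, -0.021]
contact_force: [0.6, 0.1, -3.9]
opening: 0.0121
```

jog_arm --offset '[[0,0,-0.016],[0,0,-0.032],[0,0,-0.042],[0,0,-0.042]]' --spin '[0,0,0,0]'

```text
t: 41.15
ee_pos: [0.5559, 0.146, 0.2535]
eef_rot: [3.141, -0.001, -0.021]
contact_force: [-9.4, -3.7, 20.1]
opening: 0.0121
```

```bash
python3 look.py y
python3 - <<'E'
import cv2,numpy as np
a=cv2.imread("pics/side_e_full.png")[180:240,190:260]; b=cv2.imread("pics/side_y_full.png")[180:240,190:260]
v=np.hstack([cv2.resize(a,None,fx=5.6,fy=7,interpolation=cv2.INTER_CUBIC),cv2.resize(b,None,fx=5.6,fy=7,interpolation=cv2.INTER_CUBIC)])
cv2.imwrite("pics/cmp2.png",v)
E
```

```text
41.15 [0.5559 0.146  0.2535] [ 3.1406 -0.0008 -0.0209] F [-9.4132 -3.666  20.0742] q [-0.0676  0.5279 -0.3649  1.8456  0.2517  0.8129 -2.1529] eff [ -0.4775 -50.0071  -3.6886 -23.5494   0.6303  -3.3436  -0.0205] 0.01208371743370127
```

View pics/cmp2.png

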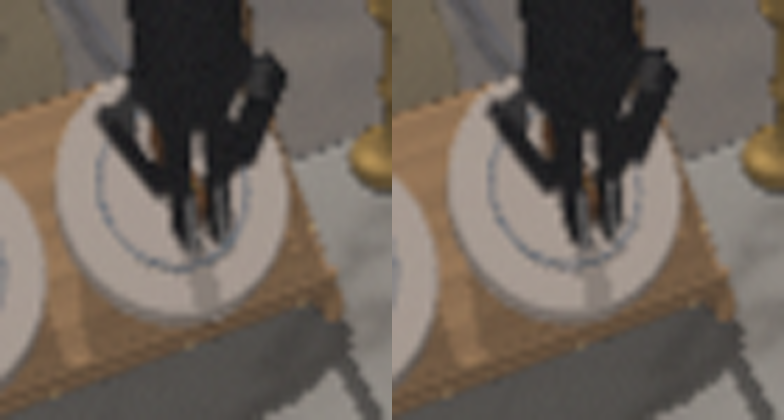

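jog_arm --offset '[[0,0,0.006],[0,0,0.006]]' --spin '[0,0]' --force 20

```text
t: 41.45
ee_pos: [0.5558, 0.1461, 0.2538]
eef_rot: [3.141, -0.0, -0.021]
contact_force: [-5.6, -2.3, 9.8]
opening: 0.0119
```

jog_arm --offset '[[0,0,0],[0,0,0],[0,0,0],[-0.03,0,0.02],[-0.08,0,0.04]]' --spin '[0,0,0,0,0]' --grip 60

```text
t: 41.95
ee_pos: [0.5358, 0.1459, 0.2628]
eef_rot: [-3.141, -0.0, -0.021]
contact_force: [-0.0, 0.3, 0.2]
opening: 0.0515
```

```bash
python3 look.py z
```

```text
41.95 [0.5358 0.1459 0.2628] [-3.1414 -0.     -0.0213] F [-0.006   0.3349  0.2434] q [-0.065   0.4888 -0.3754  1.8866  0.2399  0.8099 -2.159 ] eff [  0.1187 -54.6077  -4.0123 -24.464    0.1827   0.0399   0.1326] 0.051473417307214435
```

View pics/side_z.png

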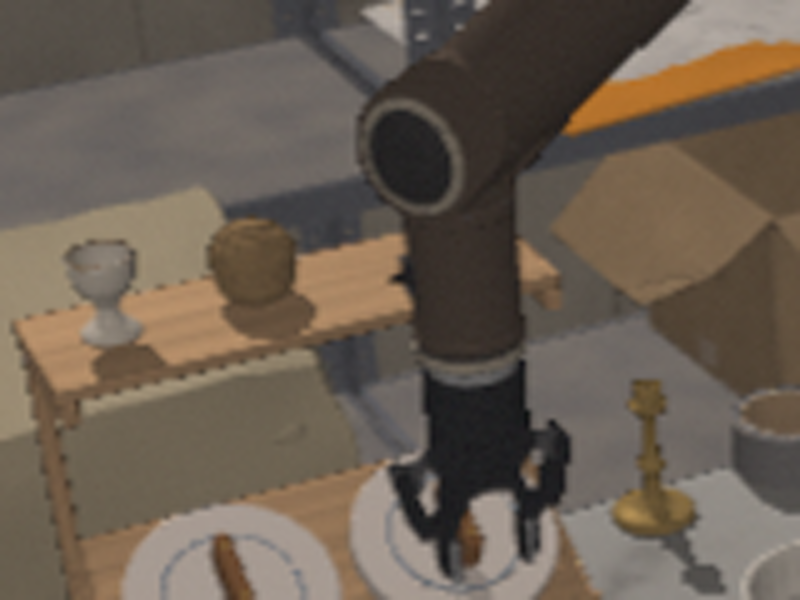

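jog_arm --offset '[[-0.15,0,0.04],[-0.3,0.1,0.04],[-0.3,0.28,0.04],[-0.3,0.46,0.02],[-0.3,0.62,0],[-0.28,0.7,-0.03],[-0.2,0.7,-0.05],[-0.1,0.7,-0.05],[0,0.7,-0.05],[0.03,0.7,-0.05],[0.05,0.7,-0.05],[0.05,0.7,-0.05]]' --spin '[0,0,0,0,0,0,0,0,0,0,0,0]'

```text
t: 43.25
ee_pos: [0.5483, 0.321, 0.2501]
eef_rot: [-3.142, 0.0, -0.021]
contact_force: [0.7, 0.6, 0.3]
opening: 0.0509
```

```bash
python3 look.py aa
```

```text
43.25 [0.5483 0.321  0.2501] [-3.1416  0.0004 -0.0207] F [0.7269 0.5963 0.2524] q [-0.3389  0.621  -0.3817  1.6911  0.2835  0.8848 -2.4286] eff [  0.2937 -66.3654  -5.7254 -25.1297   0.0524   0.0084   0.0825] 0.050940606202274676
```

View pics/side_aa.png

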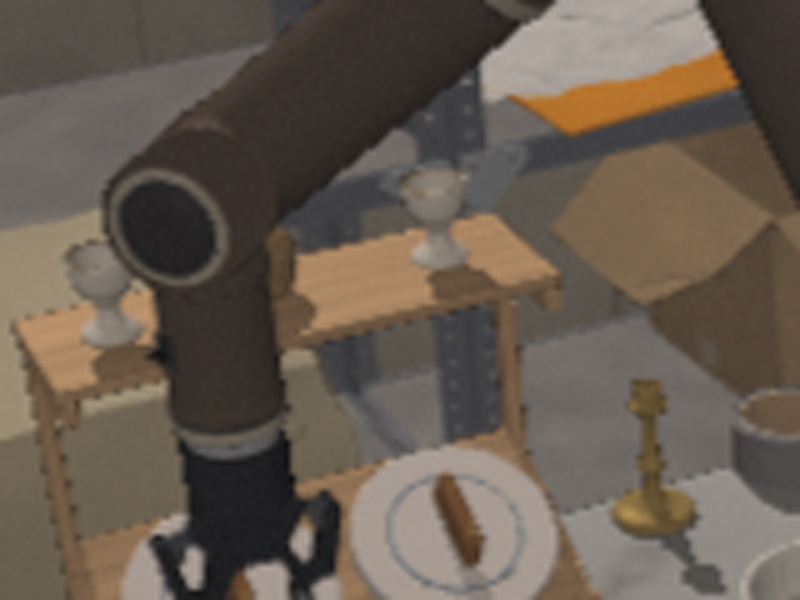

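View pics/top_aa.png

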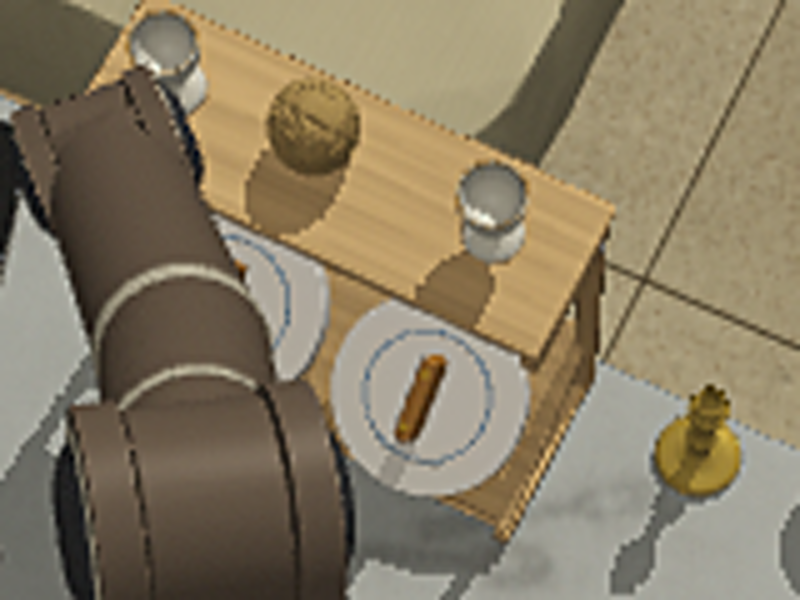

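jog_arm --offset '[[0.02,0,0],[0.034,0,0],[0.04,0,0],[0.04,0,0]]' --spin '[0,0,0,0]'

```text
t: 43.75
ee_pos: [0.5589, 0.3209, 0.2502]
eef_rot: [-3.142, -0.0, -0.021]
contact_force: [0.2, -0.1, 0.4]
opening: 0.0509
```

jog_arm --offset '[[0,0,0],[0,0,0],[0,0,0],[0,0,0],[0,0,0]]' --spin '[0,0,0,0,0]' --grip 0 --force 110

```text
t: 44.25
ee_pos: [0.5585, 0.3214, 0.2505]
eef_rot: [-3.141, -0.0, -0.02]
contact_force: [0.1, 1.4, 1.1]
opening: 0.012
```

Run:
```python
from look import *
s=robot.sense(); print(s["effort"],s["ee_pos"])
```

```text
[  1.2828 -66.7115  -4.6597 -23.8097   0.4259   0.3884  -0.0036] [0.5585 0.3214 0.2505]
```

jog_arm --offset '[[-0.01,0,0.016],[-0.02,0,0.04],[-0.03,0,0.06],[-0.045,0,0.085],[-0.06,0,0.11],[-0.1,0,0.12],[-0.17,0,0.12],[-0.25,0,0.12],[-0.33,0,0.12],[-0.42,0,0.14],[-0.5,0,0.2],[-0.54,0,0.28]]' --spin '[0,0,0,0,0,0,0,0,0,0,0,0]'

```text
t: 45.45
ee_pos: [0.4206, 0.3207, 0.3197]
eef_rot: [3.139, 0.003, -0.019]
contact_force: [-0.2, 0.1, -3.1]
opening: 0.0119
```

```bash
python3 look.py ab
python3 - <<'E'
from h import *
import pickle
np.set_printoptions(precision=4,suppress=True)
# dish rim centre: fit ellipse from top & side with known rim radius .074 at z .048
from fit import poly
import fit
from scipy.optimize import differential_evolution
t=np.linspace(0,2*np.pi,60)
o=pickle.load(open("tr.pkl","rb"))
for c in("side","top"):
    for d in o[c,"dish"]: print(c,d["rect"],d["confidence"])
M={}
for c,ref in(("side",(297,223)),("top",(294,222))):
    d=min(o[c,"dish"],key=lambda d:np.hypot(d["rect"][0]-ref[0],d["rect"][1]-ref[1])); M[c]=d["region"].astype(np.uint8)
def f(p):
    tot=0
    for c in M:
        u=np.array([250,180]); sub=cv2.resize(M[c][180:280,250:350],None,fx=4,fy=4,interpolation=cv2.INTER_NEAREST)>0
        pts=np.concatenate([np.stack([p[0]+.074*np.cos(t),p[1]+.074*np.sin(t),0*t+.048],1),np.stack([p[0]+.066*np.cos(t),p[1]+.066*np.sin(t),0*t],1)])
        m=poly(pts,c,sub.shape,u)>0
        tot+=(m&sub).sum()/(m|sub).sum()
    return -tot
r=differential_evolution(f,[(.42,.48),(-.13,-.07)],seed=1,maxiter=40); print(r.x,r.fun)
E
```

```text
45.45 [0.4206 0.3207 0.3197] [ 3.1394  0.003  -0.0187] F [-0.2156  0.0916 -3.0831] q [-0.3812  0.3836 -0.4536  1.8979  0.2084  0.91   -2.5249] eff [ -0.423  -50.0445  -4.3112 -25.25     0.4101  -0.7495  -0.2662] 0.011873906440182384
side [297.2, 222.9, 35.8, 30.1] 0.88
side [419.1, 202.8, 39.1, 23.5] 0.62
side [385.5, 237.6, 21.3, 29.5] 0.6
top [315.1, 299.7, 39.0, 40.0] 0.79
top [402.0, 311.3, 40.7, 44.8] 0.64
top [294.1, 221.9, 37.6, 40.4] 0.58
[ 0.445  -0.1029] -1.8406286241167635
```

View pics/side_ab_full.png

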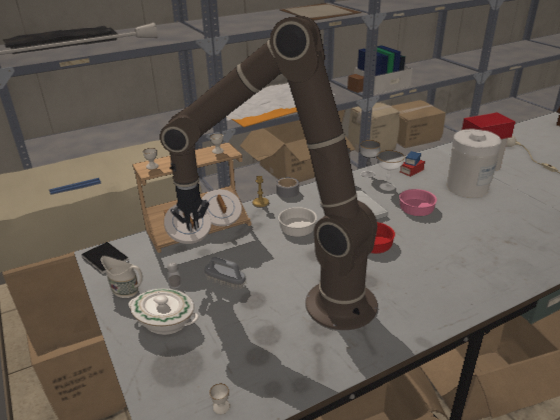

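jog_arm --offset '[[0,-0.02,0.06],[0,-0.1,0.16],[0,-0.24,0.24],[0,-0.4,0.26],[0,-0.56,0.26],[0,-0.74,0.26],[0,-0.9,0.26],[0,-1,0.26]]' --spin '[0,0,0,0,0,0,0,0]'

```text
t: 46.35
ee_pos: [0.4234, 0.067, 0.3851]
eef_rot: [3.14, 0.001, -0.025]
contact_force: [-0.4, 0.6, -3.1]
opening: 0.0118
```

jog_arm --offset '[[0,-0.18,0],[-0.02,-0.35,0],[-0.04,-0.52,0],[-0.06,-0.7,0],[-0.08,-0.86,0],[-0.1,-1,0]]' --spin '[0,0,0,0,0,0]'

```text
t: 46.95
ee_pos: [0.3976, -0.1819, 0.3853]
eef_rot: [3.141, 0.0, -0.023]
contact_force: [0.5, 0.3, -3.3]
opening: 0.0118
```

jog_arm --offset '[[-0.03,-0.18,0],[-0.06,-0.36,0],[-0.1,-0.52,0],[-0.137,-0.64,-0.05],[-0.137,-0.7,-0.16],[-0.137,-0.708,-0.3],[-0.137,-0.708,-0.42],[-0.137,-0.708,-0.5],[-0.137,-0.708,-0.53],[-0.137,-0.708,-0.544],[-0.137,-0.708,-0.544]]' --spin '[0,0,0,0,0,0,0,0,0,0,0]'

```text
t: 48.05
ee_pos: [0.3644, -0.3565, 0.2496]
eef_rot: [3.141, -0.0, -0.021]
contact_force: [0.4, -0.7, -1.7]
opening: 0.0118
```

jog_arm --offset '[[0,0,-0.008],[0,0,-0.016],[0,0,-0.022],[0,0,-0.022]]' --spin '[0,0,0,0]'

```text
t: 48.45
ee_pos: [0.3651, -0.3563, 0.2445]
eef_rot: [3.14, -0.002, -0.02]
contact_force: [0.7, 0.1, 3.2]
opening: 0.012
```

jog_arm --offset '[[0,0,0],[0.014,0,-0.003],[0.028,0,-0.0076],[0.042,0,-0.012],[0.055,0,-0.018],[0.068,0,-0.025],[0.081,0,-0.032],[0.094,0,-0.04],[0.106,0,-0.048],[0.106,0,-0.048]]' --spin '[0,0,0,0,0,0,0,0,0,0]' --force 25

```text
t: 49.45
ee_pos: [0.3928, -0.3578, 0.2333]
eef_rot: [3.137, -0.005, -0.02]
contact_force: [3.4, -4.4, 10.1]
opening: 0.0117
```

jog_arm --offset '[[0.01,0,-0.006],[0.02,0,-0.012],[0.02,0,-0.012]]' --spin '[0,0,0]' --force 20

```text
t: 49.75
ee_pos: [0.397, -0.3579, 0.2305]
eef_rot: [3.137, -0.003, -0.02]
contact_force: [1.5, -4.1, 13.1]
opening: 0.0115
```

jog_arm --offset '[[0.004,0,-0.004],[0.008,0,-0.008],[0.008,0,-0.008]]' --spin '[0,0,0]'

```text
t: 50.05
ee_pos: [0.3975, -0.358, 0.2303]
eef_rot: [3.138, -0.001, -0.022]
contact_force: [-10.4, 1.1, 39.2]
opening: 0.0115
```

jog_arm --offset '[[0,0,0.004],[0,0,0.006],[0,0,0.006],[0,0,0.012],[0,0,0.03]]' --spin '[0,0,0,0,0]' --grip 60

```text
t: 50.55
ee_pos: [0.3977, -0.3558, 0.2336]
eef_rot: [-3.141, 0.001, -0.021]
contact_force: [-0.1, 0.1, -0.7]
opening: 0.051
```

Run:
```python
from look import *
look("ac",{"top":SLAB["top"]})
```

```text
50.55 [ 0.3977 -0.3558  0.2336] [-3.1406  0.0014 -0.0206] F [-0.0541  0.1342 -0.7483] q [ 0.6159  0.4725  0.0298  1.9785 -0.0212  0.6926 -0.9327] eff [  0.0275 -54.6156   1.3619 -20.9715   0.0048  -0.2612   0.0041] 0.050968635318152926
```

View pics/top_ac.png

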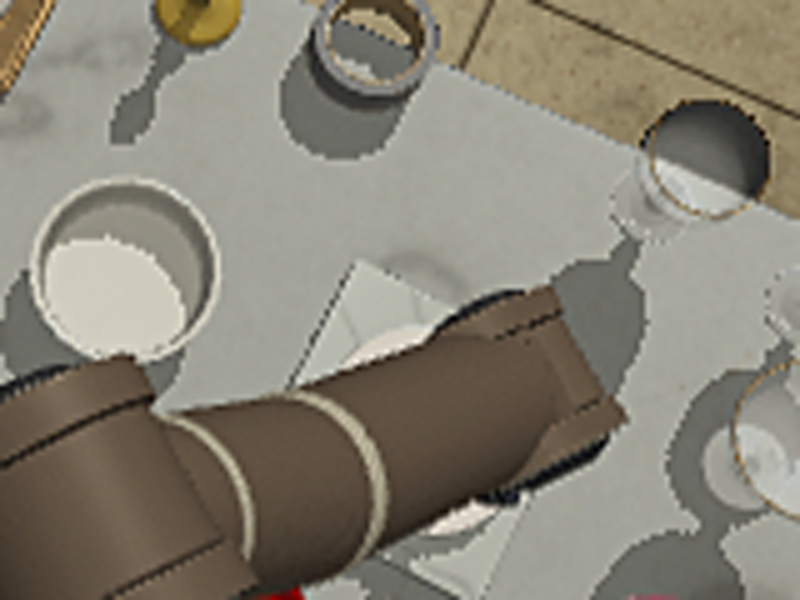

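jog_arm --offset '[[0.05,-0.006,0],[0.1,-0.006,-0.01],[0.144,-0.006,-0.032],[0.144,-0.006,-0.032],[0.144,-0.006,-0.032]]' --spin '[0,0,0,0,0]'

```text
t: 51.1
ee_pos: [0.4341, -0.3572, 0.2255]
eef_rot: [-3.141, 0.001, -0.02]
contact_force: [1.1, -0.1, -0.8]
opening: 0.0513
```

jog_arm --offset '[[0,0,0],[0,0,0],[0,0,0],[0,0,0],[0,0,0]]' --spin '[0,0,0,0,0]' --grip 0 --force 60

```text
t: 51.6
ee_pos: [0.4336, -0.3579, 0.2265]
eef_rot: [3.141, -0.0, -0.021]
contact_force: [-2.0, -0.7, 3.6]
opening: 0.0138
```

Run:
```python
from h import *
np.set_printoptions(precision=4,suppress=True)
a=cv2.imread("pics/top_ac_full.png"); b=cv2.imread("pics/side_g_full.png"); b=cv2.imread("pics/side_ab_full.png")
print("top",atz((294.6,223.6),"top",.048))
cv2.imwrite("pics/dishs.png",cv2.resize(b[200:245,265:335],None,fx=10,fy=10,interpolation=cv2.INTER_CUBIC))
```

```text
top [ 0.4419 -0.104   0.048 ]
```

View pics/dishs.png

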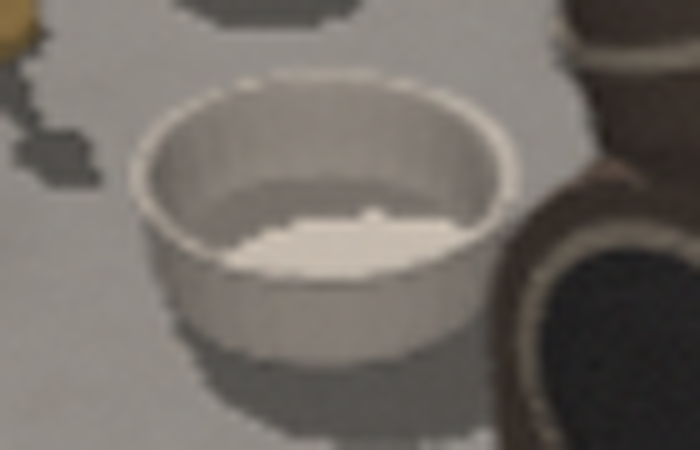

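Run:
```python
from h import *
np.set_printoptions(precision=4,suppress=True)
print(tri((297.05,216.85),(294.6,223.6)), atz((297.05,216.85),"side",.048))
# ellipse centre bias: project rim circle
for C in ([.445,-.1,.048],):
    t=np.linspace(0,2*np.pi,200,endpoint=False); 
    for c in("side","top"):
        uv=np.array([proj([C[0]+.074*np.cos(k),C[1]+.074*np.sin(k),C[2]],c) for k in t]); print(c,(uv.max(0)+uv.min(0))/2-proj(C,c), uv.max(0)-uv.min(0))
```

```text
(array([ 0.4432, -0.1023,  0.048 ]), np.float64(0.004274313660573919)) [ 0.445  -0.1009  0.048 ]
side [0.0257 0.3335] [38.6737 20.9059]
top [-0.0045  0.2115] [38.3351 37.4698]
```

jog_arm --offset '[[0,0,0.02],[0,0,0.1],[0,0.04,0.22],[0.01,0.14,0.34],[0.02,0.3,0.36],[0.04,0.46,0.36],[0.048,0.62,0.36],[0.048,0.76,0.36],[0.048,0.88,0.36],[0.048,0.96,0.36],[0.048,1,0.36],[0.048,1,0.36]]' --spin '[0,0,0,0,0,0,0,0,0,0,0,0]'

```text
t: 52.8
ee_pos: [0.4458, -0.1065, 0.3162]
eef_rot: [-3.141, 0.0, -0.018]
contact_force: [-0.1, -1.0, -3.2]
opening: 0.0139
```

jog_arm --offset '[[0,0.024,-0.06],[0,0.024,-0.14],[0,0.024,-0.2],[0,0.024,-0.22],[0,0.024,-0.22]]' --spin '[0,0,0,0,0]'

```text
t: 53.3
ee_pos: [0.4457, -0.1026, 0.2607]
eef_rot: [3.141, 0.002, -0.022]
contact_force: [0.7, 0.4, -2.8]
opening: 0.0137
```

Run:
```python
from look import *
look("ad",{"side":(250,160,350,235,8),"top":(240,170,370,267,6)})
```

```text
53.3 [ 0.4457 -0.1026  0.2607] [ 3.1414  0.0016 -0.0222] F [ 0.7456  0.3584 -2.7831] q [ 0.1783  0.3273 -0.0692  2.1327  0.0357  0.6841 -1.508 ] eff [ -0.0414 -45.5424   0.0673 -21.3691   0.0366  -0.2192  -0.0082] 0.013702974039357184
```

View pics/side_ad.png

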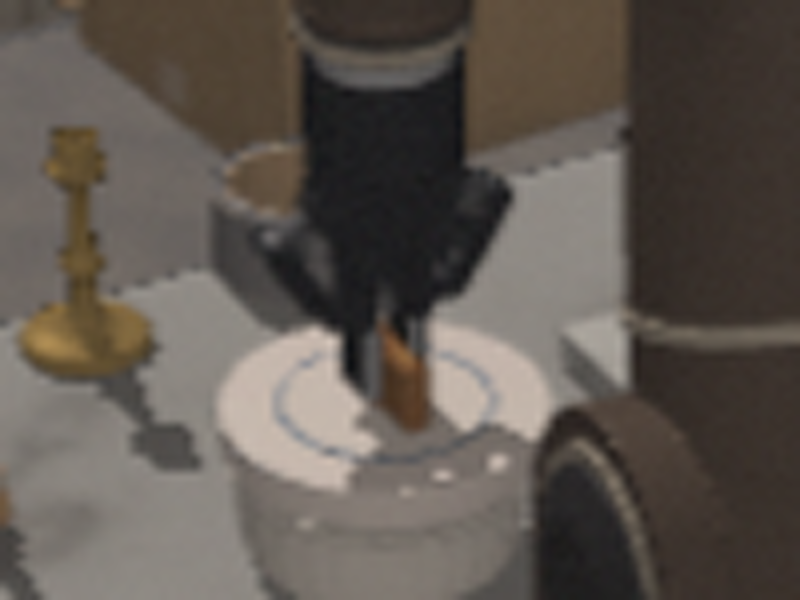

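View pics/top_ad.png

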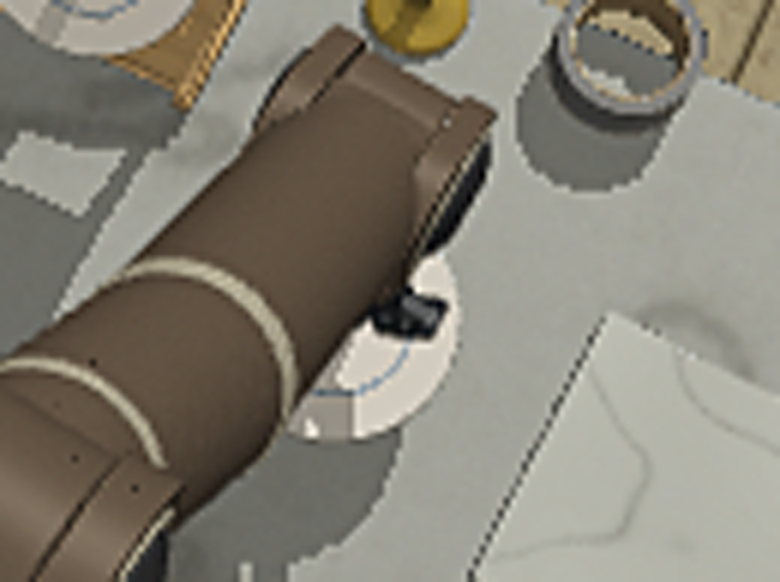

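Run:
```python
from h import *
from scipy.optimize import least_squares
np.set_printoptions(precision=4,suppress=True)
t=np.linspace(0,2*np.pi,360)
def ext(c,cx,cy,r,z): 
    uv=np.array([proj([cx+r*np.cos(k),cy+r*np.sin(k),z],c) for k in t]); return uv.min(0),uv.max(0)
def lid(p,z=.079):
    a,b=ext("side",*p,.08,z); c,d=ext("top",*p,.08,z); e,f=ext("top",*p,.08,z-.02)
    return np.array([a[0],b[0],a[1],d[0],max(d[1],f[1])])
m=np.array([276.4,318.5,199.3,316.6,242.9])
r=least_squares(lambda p:lid(p)-m,[.445,-.1]); print("lid",r.x,r.fun)
def dish(p):
    a,b=ext("side",*p,.074,.048); c,d=ext("top",*p,.074,.048); return np.array([a[0],b[0],a[1],b[1],c[0],d[0],c[1],d[1]])
md=np.array([265+13-.45,265+52-.45,200+6.8-.45,200+27.8-.45,270+6-.4,270+44-.4,170+35.4-.4,170+72.6-.4])
r=least_squares(lambda p:dish(p)-md,[.445,-.1]); print("dish",r.x,r.fun)
```

```text
lid [ 0.4454 -0.1034] [ 0.1081  0.1482 -0.2891 -0.2611 -0.128 ]
dish [ 0.4443 -0.1024] [ 0.6324  0.3002  0.3692  0.2654 -0.2995  0.0461 -0.6403 -0.3518]
```

jog_arm --offset '[[-0.004,0.004,-0.012],[-0.004,0.004,-0.024],[-0.004,0.004,-0.034],[-0.004,0.004,-0.034]]' --spin '[0,0,0,0]'

```text
t: 53.8
ee_pos: [0.4447, -0.1005, 0.2525]
eef_rot: [-3.142, 0.0, -0.021]
contact_force: [-0.2, 0.5, -3.9]
opening: 0.0141
```

jog_arm --offset '[[0,0,-0.003],[0,0,-0.006],[0,0,-0.006]]' --spin '[0,0,0]'

```text
t: 54.1
ee_pos: [0.4449, -0.1006, 0.2512]
eef_rot: [3.142, 0.0, -0.021]
contact_force: [0.3, 0.5, -3.4]
opening: 0.0139
```

jog_arm --offset '[[0,0,-0.004],[0,0,-0.004]]' --spin '[0,0]'

```text
t: 54.3
ee_pos: [0.4449, -0.1006, 0.2501]
eef_rot: [3.142, 0.0, -0.021]
contact_force: [-0.4, 0.6, -3.1]
opening: 0.0137
```

jog_arm --offset '[[0,-0.002,-0.004],[0,-0.002,-0.004]]' --spin '[0,0]'

```text
t: 54.5
ee_pos: [0.4449, -0.101, 0.2492]
eef_rot: [-3.142, -0.0, -0.021]
contact_force: [-0.1, 0.6, -2.2]
opening: 0.014
```

jog_arm --offset '[[0,0,-0.003],[0,0,-0.003]]' --spin '[0,0]'

```text
t: 54.7
ee_pos: [0.4449, -0.101, 0.2491]
eef_rot: [3.141, -0.0, -0.021]
contact_force: [-1.6, 1.3, 7.4]
opening: 0.014
```

Contact; release gently, then rise.

jog_arm --offset '[[0,0,0.002],[0,0,0.002]]' --spin '[0,0]' --force 20

```text
t: 54.9
ee_pos: [0.4449, -0.1011, 0.2491]
eef_rot: [3.142, -0.0, -0.021]
contact_force: [-1.4, 0.0, 2.1]
opening: 0.014
```

jog_arm --offset '[[0,0,0],[0,0,0],[0,0,0],[0,0,0],[0,0,0.03],[0,0,0.1],[0,0,0.24],[0,0,0.4],[0,-0.2,0.44],[0,-0.4,0.44],[0,-0.6,0.44],[0,-0.8,0.44]]' --spin '[0,0,0,0,0,0,0,0,0,0,0,0]' --grip 60

```text
t: 56.1
ee_pos: [0.4445, -0.3019, 0.36]
eef_rot: [3.141, -0.001, -0.02]
contact_force: [1.3, 0.3, 0.8]
opening: 0.0514
```

Run:
```python
from look import *
look("ae",{"side":(250,160,350,235,8),"top":(240,170,370,267,6)})
```

```text
56.1 [ 0.4445 -0.3019  0.36  ] [ 3.141  -0.0013 -0.0202] F [1.2777 0.2979 0.7986] q [ 0.4617  0.3062  0.0553  1.8665 -0.0204  0.968  -1.065 ] eff [ -2.2784 -53.8026   1.7888 -23.8527   0.3992  -0.047   -1.4834] 0.05143075345257973
```

View pics/side_ae_full.png

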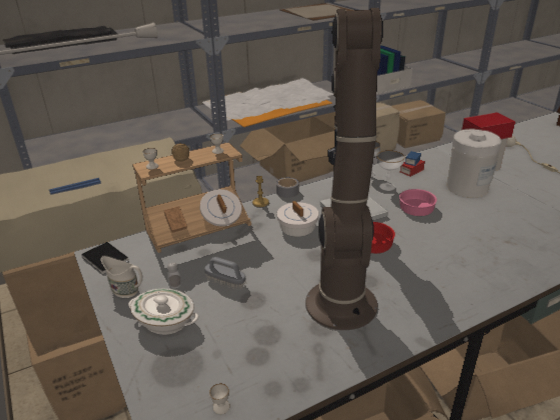

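View pics/side_ae.png

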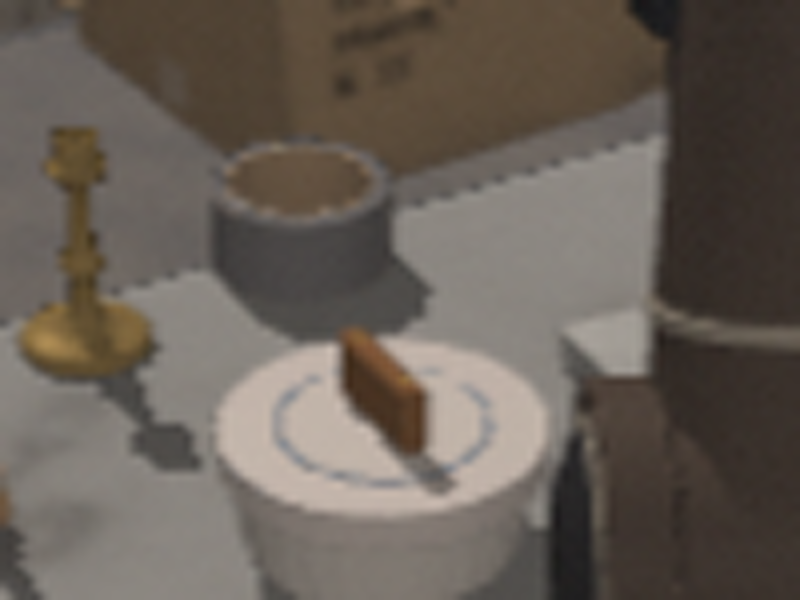

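View pics/top_ae_full.png

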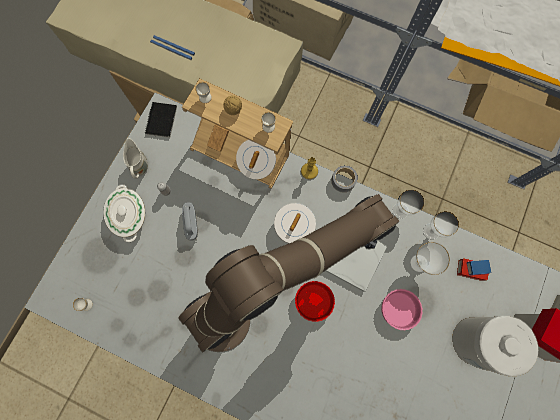

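Run:
```python
from h import *
import pickle
o=pickle.load(open("tr.pkl","rb"))
for c in("side","top"):
    a=cv2.imread(f"pics/{c}_ae_full.png").astype(int); b=o[c][:,:,::-1].astype(int)
    d=np.abs(a-b).max(2)
    for n,(x,y) in {"side":{"candle":(261,190),"tape":(287,188),"jug":(122,275),"mill":(174,275),"brush":(226,270)},"top":{"candle":(309,168),"tape":(344,178),"jug":(135,157),"mill":(163,188),"brush":(190,222),"glass":(410,203)}}[c].items(): print(c,n,d[y-12:y+12,x-12:x+12].mean().round(1))
print(robot.close_job(), robot.sense()["t"])
```

```text
side candle 1.6
side tape 1.5
side jug 1.6
side mill 1.5
side brush 1.5
top candle 4.8
top tape 4.5
top jug 4.6
top mill 4.6
top brush 4.6
top glass 4.3
the job is handed in; nothing more can be done
the job is handed in; nothing more can be done
```

The true lid now covers the white dish and the warped lid is back in the rack's right rest. I handed the job in at about 56 s.

- **Finding the warped lid:** I took the right-hand lid out, laid it on the marble plate, let go and pressed beside the handle on both sides. Both sides stopped about 16.7 mm above the marble, measured against a touch on the plate itself; a true lid would stop at 20 mm. It dips 3.3 mm whichever side is pressed, so that lid is the warped one.
- **Returning it:** the first attempt to seat it landed about 4 mm too far downhill, so I gripped it again. On the second attempt the push-back force was square to the slope, and the pictures match its original position.
- **Covering the dish:** I took the left lid out, levelled it on the marble, gripped it again by the middle of the handle and set it on the dish with about 7 N. It was within about 1 mm of centre just before it touched. In the last pictures it looks centred and level.
- **Not tested:** I did not press-test the left lid. I took it as true because only one lid is warped.
- **Bystanders:** a before/after comparison of the pictures showed no movement of the candlestick, tape roll, jug, mill, brush or wine glass.
- **Contact with the rack:** the arm could not be tilted, so I gripped the handles by their near ends. This brought the wrist lightly against the fixed shelf edge once, at roughly 25 N (estimated from joint effort). Pressing the lids flat on the marble reached about 45 N at the wrist.

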